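# Dry the model-house wall panels on the warm-air stand

## Robot

A 6-joint arm with a two-finger parallel gripper is mounted at the origin on the work surface. World frame = base frame: x ahead of the robot, y to its left, z up, the work surface at z = 0. Lengths are in m, angles in rad, forces in N, time in s.
With the tool pointing down it reaches from about 0.275 to 0.75 m from the base axis. Payload 10.2 kg.
Tool frame: the origin (TCP) lies midway between the tips of the shut fingers; the grasp point (between the pads) lies 19 mm behind it; z points along the fingers, y is the line along which they close (so a half turn about z gives the same grasp; the last joint's range is limited). The gripper opens to 85 mm and grips with 20 to 120 N. Pads are 22 mm wide; open, the fingers measure 114 mm over their backs; the gripper's body (76 mm by 85 mm) begins 54 mm behind the grasp point. The pads swing forward as they close: fully open they stand 13 mm farther back than shut.
Start: joints at [-1.374, 0.313, 1.498, -0, 1.331, -0.223], TCP at [0.214, -0.479, 0.231] pointing down, gripper open.
Joint ranges: [-2.94, 2.94], [-0.97, 2.17], [0.19, 2.56], [-1.23, 4.37], [0.02, 3.11], [-2.88, 2.88]. Speed limits (rad/s): [2.39, 2.39, 3.01, 3.14, 3.14, 3.14].

## Interface

Orientations are given as [roll, pitch, yaw] about the fixed x, y, z axes, in that order (R = Rz(yaw) Ry(pitch) Rx(roll)).
In Python, from plant import arm gives the robot as it stands. The module is installed in compiled form; this text tells all that it offers.
- The arm moves only by the shell command python3 -m creep 'ROWS' [OPENING]. ROWS is JSON, a list of rows, each a list of 6 numbers: the shift along the tool's x, y, z in m, then the turn, a rotation vector about the tool's x, y, z in rad. A call has exactly 8 rows; each row is the pose to reach, as a shift and turn from the pose commanded when the call began, along the tool's axes at that moment; what a row does not reach only later rows make up. A row lasts 1/10 s, in which the tool goes at most 50 mm and 8.59 degrees, less where a joint would pass 70% of its speed; a pose out of reach is approached as far as the arm can. A call with a gripper value outside its range is refused whole. OPENING is the closure, from 0 (fully open) to 1 (shut), set as the call begins (- or left out, the last holds). The fingers move at their own pace and stop on an object; the grip force is fixed at half the most. Time passes only in rows, so rows that repeat a pose let the fingers close, or fill a call up. It gives the time, the measured TCP pose, the force, the opening and the grip force at its end, in the units of the state.
- arm.get_obs(): the state, without advancing time (a new reading comes with each control period).
- arm.capture(name): name is "scene" or "side" or "wrist"; returns a dict with "image" (420x560x3 uint8, blue, green, red), "fovy" (degrees; the focal length in pixels is half the picture's height over the tangent of half this angle, whatever the lens; pixels are square), "cx", "cy" (the principal point, pixels), "position" and "rotation" of the camera in the world. Camera axes: x right, y down, z forward; pixel columns grow to the right and rows downward; lengths in m; the calibration is good to about 2 mm. A picture is of the moment at which its call begins. There is no depth.
- arm.job_done(): hands the job in; it is judged then, once.
Trained networks look in a picture, given as the dict that the camera call returned (one of the last four; its "shot" number tells which), for a name from the list of things; names that differ only in an ending like _2 or _b are one class to them, and where a whole thing is asked for, a point or a joint stands for the part that bears it (a point fixed in the world has none). Each returns a list of dicts, best first, with "confidence" (0 to 1); they miss things now and then, are a little off and sometimes report something else, mostly with a low value. They report only what shows in the picture. A call takes as long as a camera call.
- arm.find_in(picture, query): "extent" ([centre column, centre row, width, height] in pixels, round what is visible of it).
- arm.silhouettes(picture, query): "pixels" (420x560 bool, what is visible of it) and "extent" ([centre column, centre row, width, height] in pixels, round what is visible of it).
- arm.place_of(picture, query): "xy" ([column, row] in pixels: a listed point, or the origin of a listed thing).
The state is a dict: "time": time; "joints": joint angles; "qvel": joint speeds; "tau": joint torques, N m; "ee_pos": TCP position; "tool_rot": TCP orientation; "contact_force": force on the tool from outside, world axes, zero at the start; "moment": the same for the moment, N m; "grip_width": finger opening in m; "grip_force": force on a finger pad.
Only numpy, scipy, OpenCV 4.12 (cv2) and the standard library are available. Lean on these libraries where they do the work, as an engineer would, in place of code of your own. Each camera call takes 0.05 s, during which the arm holds its last target. There are 200 camera calls.

## Task

Clear the sanding block off the drying stand into the orange tray, then lean every wall panel on the stand, each with its lower end behind the front lip and its back against the rail. Then, on the control box, press the blue wake key and after it the green start key, each just until you feel it click and give way and no further (never to its bottom stop), and let it come back up; leave the red key, the bottle, jar and can alone.

Things in the scene. Friction and masses are not known exactly. Their poses are not given: they have to be found in the camera images.
- stand: fixed drying stand, base 120 (x) x 400 (y) x 12 mm high; origin at the centre of its underside on the table, y along it, z up, +x away from the robot (yaw varies a little). Room for four panels side by side, y -175 to 175 mm. Behind the rail a blower housing, x 20 to 55, top at z 33 mm. A leaning panel makes 60 degrees with the table, upper end towards +x, its middle at about x -15, z 58 mm here.
- stand_lip (a point): top of the inner face of the front lip, middle of its length, at x -45, z 24 mm in the stand's frame; the lip is 6 mm thick, rises 12 mm above the base and runs along the whole stand; it stops a panel's lower end
- stand_rail (a point): middle of the axis of the round steel rail, 12 mm diameter, along the stand's y at x -1, z 57.5 mm in its frame; a panel's underside rests on it. It is carried by end posts 10 mm wide at y = +-195 mm
- block: cork sanding block with a red underside, 30 (own x) x 60 (own y) x 40 mm high, 60 g, origin at the centre of its underside. Starts standing on the stand's base (12 mm above the table) between lip and rail, 60 mm side along the stand; can be held by its two 60 mm-apart ends.
- tray: orange open tray 110 (x) x 130 (y) x 35 mm high, walls 4 mm, floor about 4 mm, fixed to the table; origin at the centre of its underside
- console: fixed grey control box of the stand, 170 (x) x 90 (y) x 50 mm high, origin at the centre of its underside. Three round keys of 21 mm diameter stand in a row along its x axis, 45 mm apart: blue (towards -x), green (middle), red (towards +x), tops 61 mm above the table
- blue_top (a point): centre of the top of the blue (wake) key; moves down with the key
- key_blue (a joint): travel of the blue key in m, 0 up, positive when pressed down, 7 mm to its stop. Spring-back tactile dome: the force rises to a peak of about 4.4 N at 2.1 mm, then gives way (the click) and falls to about 1.6 N at 4.7 mm, then rises to 5.6 N at the stop; it counts as clicked from 3 mm on and as pressed too far from 6 mm on.
- green_top (a point): centre of the top of the green (start) key; moves down with the key
- key_green (a joint): travel of the green key in m, 0 up, positive when pressed down, 7 mm to its stop. Spring-back tactile dome: the force rises to a peak of about 4.4 N at 2.1 mm, then gives way (the click) and falls to about 1.6 N at 4.7 mm, then rises to 5.6 N at the stop; it counts as clicked from 3 mm on and as pressed too far from 6 mm on.
- red_top (a point): centre of the top of the red (stop) key; moves down with the key
- key_red (a joint): travel of the red key in m, 0 up, positive when pressed down, 7 mm to its stop. Spring-back tactile dome: the force rises to a peak of about 4.4 N at 2.1 mm, then gives way (the click) and falls to about 1.6 N at 4.7 mm, then rises to 5.6 N at the stop; it counts as clicked from 3 mm on and as pressed too far from 6 mm on.
- panel0: wall panel of a model house, a slab 100 (own x) x 40 (own y) x 12 mm (own z), 50 g, grey with painted windows on its +z face, plain below; origin at the centre of its underside. Starts lying flat on the table, face up, long side roughly along world x. Easily held across its 40 mm width. Either end may be the upper one when it leans. May be absent (None).
- panel0_mid (a point): centre of panel0's volume, 6 mm above its underside
- panel1: wall panel of a model house, a slab 100 (own x) x 40 (own y) x 12 mm (own z), 50 g, grey with painted windows on its +z face, plain below; origin at the centre of its underside. Starts lying flat on the table, face up, long side roughly along world x. Easily held across its 40 mm width. Either end may be the upper one when it leans. May be absent (None).
- panel1_mid (a point): centre of panel1's volume, 6 mm above its underside
- panel2: wall panel of a model house, a slab 100 (own x) x 40 (own y) x 12 mm (own z), 50 g, grey with painted windows on its +z face, plain below; origin at the centre of its underside. Starts lying flat on the table, face up, long side roughly along world x. Easily held across its 40 mm width. Either end may be the upper one when it leans. May be absent (None).
- panel2_mid (a point): centre of panel2's volume, 6 mm above its underside
- panel3: wall panel of a model house, a slab 100 (own x) x 40 (own y) x 12 mm (own z), 50 g, grey with painted windows on its +z face, plain below; origin at the centre of its underside. Starts lying flat on the table, face up, long side roughly along world x. Easily held across its 40 mm width. Either end may be the upper one when it leans. May be absent (None).
- panel3_mid (a point): centre of panel3's volume, 6 mm above its underside
- glue: bystander: white glue bottle with a red cap, 44 mm diameter, 110 mm high, origin at its foot
- paintjar: bystander: green paint jar, 56 mm diameter, 60 mm high, origin at its foot
- primer: bystander: red can, 52 mm diameter, 90 mm high, origin at its foot

How it is judged:
On the way, in this order (a step that is already met when the one before it is completed fails the run):
1. the sanding block lies in the tray, let go (x of block in the frame of tray between -0.05 and 0.05 m and y of block in the frame of tray between -0.06 and 0.06 m and z of block in the frame of tray between -0.005 and 0.06 m and linear speed of block below 0.03 m/s and contact force between block and the fingers below 0.05 N), for 0.2 s.
2. every panel present leans on the stand, let go (x of panel0_mid in the frame of stand between -0.03 and -0.004 m and z of panel0_mid in the frame of stand between 0.046 and 0.07 m and y of panel0_mid in the frame of stand between -0.175 and 0.175 m and angle between the z axis of panel0 and the z axis of stand, either way round between 0.8 and 1.28 rad and angle between the y axis of each of panel0, panel1, panel2, panel3 and the y axis of stand, either way round below 0.17 rad and linear speed of each of panel0, panel1, panel2, panel3 below 0.03 m/s and contact force between each of panel0, panel1, panel2, panel3 and the fingers below 0.05 N and x of panel1_mid in the frame of stand between -0.03 and -0.004 m and z of panel1_mid in the frame of stand between 0.046 and 0.07 m and y of panel1_mid in the frame of stand between -0.175 and 0.175 m and angle between the z axis of panel1 and the z axis of stand, either way round between 0.8 and 1.28 rad and x of panel2_mid in the frame of stand between -0.03 and -0.004 m and z of panel2_mid in the frame of stand between 0.046 and 0.07 m and y of panel2_mid in the frame of stand between -0.175 and 0.175 m and angle between the z axis of panel2 and the z axis of stand, either way round between 0.8 and 1.28 rad and x of panel3_mid in the frame of stand between -0.03 and -0.004 m and z of panel3_mid in the frame of stand between 0.046 and 0.07 m and y of panel3_mid in the frame of stand between -0.175 and 0.175 m and angle between the z axis of panel3 and the z axis of stand, either way round between 0.8 and 1.28 rad), for 0.2 s.
3. the blue key is pressed to its click (value of joint key_blue between 0.003 and 0.006 m), for 0.05 s.
4. the blue key is up again and the green key is pressed to its click (value of joint key_blue below 0.0015 m and value of joint key_green between 0.003 and 0.006 m), for 0.05 s.
At the end, for the whole second after the job is handed in: Block at rest in the tray; every panel leans at 46-73 deg to the table, square to the rail within 10 deg, its middle within about 12 mm of the nominal place (stand frame x -30..-4, z 46..70, |y| < 175 mm), at rest, let go; all keys up within 1.5 mm (all of step 1 and all of step 2 and value of joint each of key_blue, key_green, key_red below 0.0015 m); the robot touches nothing.
It fails at once if the blue key is pressed more than 6 mm, past its click towards its stop (value of joint key_blue above 0.006 m).
It fails at once if the green key is pressed more than 6 mm, past its click towards its stop (value of joint key_green above 0.006 m).
It fails at once if the red key is pressed more than 2 mm (value of joint key_red above 0.002 m).
It fails at once if the bottle, jar or can is moved more than 25 mm (distance of any of glue, paintjar, primer from where it was at the start of the episode above 0.025 m).
Of panel0, panel1, panel2, panel3 only 2 to 4 are there at a start; the rules pass over those that are not, and their reading is None.
At some moment in a run one of block may be knocked a few centimetres aside while the robot is not near it.
Once in a run the grip may slacken for a moment while it holds something.
It also fails if it takes over 210 s, if anything falls off the work surface, if the arm or the gripper's body presses on something with over 40 N, if the wrist force passes 120 N, or if a joint passes its speed limit or range.

## Working session

There is one attempt and no reset: what is moved stays moved. The work goes in short steps, Python scripts to look and compute and a shell command to move; the robot and the scene stay as the last step left them, time stands still between calls to the robot, and variables do not carry over. Pictures are saved under pics/ and viewed, at most 14 in all, crops included, and the job is handed in when it is done.

```bash
mkdir -p pics
cat > h.py <<'E'
import numpy as np, cv2
from plant import arm
from scipy.spatial.transform import Rotation as R
def rot(c):
    r=np.array(c["rotation"],float)
    return r if r.shape==(3,3) else (R.from_euler('xyz',r).as_matrix() if r.size==3 else R.from_quat(r).as_matrix())
def f(c): return c["image"].shape[0]/2/np.tan(np.radians(c["fovy"])/2)
def toz(c,px,z):
    d=rot(c)@np.array([(px[0]-c["cx"])/f(c),(px[1]-c["cy"])/f(c),1]); p=np.array(c["position"])
    return p+d*(z-p[2])/d[2]
def proj(c,P):
    q=rot(c).T@(np.array(P)-c["position"]); return np.array([c["cx"],c["cy"]])+f(c)*q[:2]/q[2]
def st():
    o=arm.get_obs(); print({k:np.round(o[k],4).tolist() for k in ("time","ee_pos","tool_rot","contact_force","grip_width","grip_force","joints")}); return o
E
python3 - <<'E'
from h import *
o=st()
for n in ("scene","side","wrist"):
    c=arm.capture(n); cv2.imwrite(f"pics/{n}0.png",c["image"]); print(n,c["fovy"],c["cx"],c["cy"],np.round(c["position"],3),np.round(c["rotation"],3).tolist(), [k for k in c])
    for q,z in (("block",.012),("tray",0),("stand",0),("stand_lip",.024),("stand_rail",.0575),("console",0),("blue_top",.061),("green_top",.061),("red_top",.061),("panel0",0),("panel0_mid",.006),("glue",0),("paintjar",0),("primer",0)):
        print(q,[(np.round(d["xy"]).tolist(),round(d["confidence"],2),np.round(toz(c,d["xy"],z)[:2],3).tolist()) for d in arm.place_of(c,q) if d["confidence"]>.2])
E
```

```text
{'time': 0.0, 'ee_pos': [0.2139, -0.4792, 0.2307], 'tool_rot': [-3.1404, -0.0003, 0.4197], 'contact_force': [-0.4078, -0.9754, 0.5278], 'grip_width': 0.0856, 'grip_force': 0.0, 'joints': [-1.3744, 0.3135, 1.4984, 0.0, 1.331, -0.2234]}
scene 43.91978971912565 273.85766609644736 206.62952501876418 [1.24  1.069 1.181] [-2.297, 0.0, 2.55] ['image', 'fovy', 'cx', 'cy', 'position', 'rotation', 'shot']
block [([259.0, 230.0], 0.55, [0.608, 0.041]), ([231.0, 149.0], 0.37, [0.455, -0.394])]
tray [([361.0, 269.0], 0.67, [0.438, 0.345])]
stand [([241.0, 221.0], 0.7, [0.628, -0.036])]
stand_lip [([304.0, 215.0], 0.63, [0.453, 0.076]), ([248.0, 213.0], 0.6, [0.601, -0.035])]
stand_rail [([240.0, 208.0], 0.58, [0.629, -0.035])]
console [([231.0, 166.0], 0.77, [0.502, -0.317])]
blue_top [([364.0, 326.0], 0.64, [0.603, 0.536]), ([240.0, 144.0], 0.42, [0.446, -0.34]), ([239.0, 225.0], 0.39, [0.675, 0.031])]
green_top [([230.0, 149.0], 0.43, [0.492, -0.336])]
red_top [([218.0, 149.0], 0.38, [0.528, -0.358]), ([262.0, 177.0], 0.33, [0.484, -0.126])]
panel0 [([322.0, 240.0], 0.93, [0.459, 0.182]), ([300
[... 1478 characters left out ...]
 260.0], 0.92, [0.437, 0.169]), ([298.0, 150.0], 0.61, [0.636, -0.356]), ([298.0, 232.0], 0.21, [0.461, 0.057])]
glue [([209.0, 305.0], 0.66, [0.561, 0.39]), ([296.0, 233.0], 0.66, [0.467, 0.057])]
paintjar [([296.0, 150.0], 0.84, [0.646, -0.361])]
primer [([187.0, 342.0], 0.63, [0.552, 0.502]), ([256.0, 199.0], 0.52, [0.65, -0.036]), ([321.0, 213.0], 0.47, [0.434, -0.059])]
wrist 62.94610426162284 275.0565965715814 208.60788763456654 [ 0.284 -0.447  0.374] [2.832, 0.001, -1.151] ['image', 'fovy', 'cx', 'cy', 'position', 'rotation', 'shot']
block []
tray []
stand []
stand_lip []
stand_rail []
console []
blue_top []
green_top []
red_top []
panel0 []
panel0_mid []
glue []
paintjar []
primer []
```

View pics/side0.png

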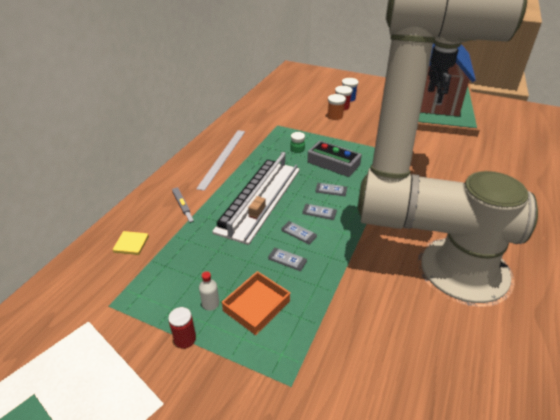

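View pics/scene0.png

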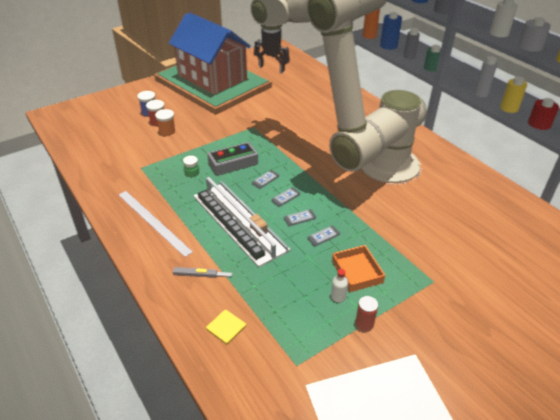

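Four panels: in side at (289,258), (299,234), (320,212), (332,190). The block on the stand at (258,207), with the tray at (256,302), console at (334,157), bottle, can and jar clear. Next, an overview from the wrist.

```bash
cat >> h.py <<'E'
def go(p,rpy,o=None):
    o=o or arm.get_obs(); A=R.from_euler('xyz',o["tool_rot"]); B=R.from_euler('xyz',rpy)
    d=A.inv().apply(np.array(p)-o["ee_pos"]); t=(A.inv()*B).as_rotvec()
    print("row",np.round(d,4).tolist(),np.round(t,4).tolist(),"rows>=%.1f"%max(np.linalg.norm(d)/.05,np.degrees(np.linalg.norm(t))/8.59))
E
python3 -c "
from h import *
go([.47,0,.42],[np.pi,0,0])"
```

```text
row [0.4292, -0.3335, -0.1887] [0.0, -0.0, 0.4197] rows>=11.5
```

```bash
python3 -m creep '[[0.04,-0.03,-0.02,0,0,0.05],[0.08,-0.06,-0.04,0,0,0.1],[0.12,-0.09,-0.06,0,0,0.15],[0.16,-0.12,-0.08,0,0,0.2],[0.2,-0.15,-0.1,0,0,0.25],[0.24,-0.18,-0.12,0,0,0.3],[0.27,-0.21,-0.14,0,0,0.35],[0.3,-0.23,-0.15,0,0,0.42]]' 0
python3 -c "
from h import *
go([.47,0,.42],[np.pi,0,0])"
```

```text
time: 3.05
ee_pos: [0.3912, -0.1511, 0.3805]
tool_rot: [3.141, -0.001, -0.003]
contact_force: [1.0, -0.7, 0.3]
grip_width: 0.0854
grip_force: 0.0
row [0.0784, -0.1513, -0.0395] [0.001, -0.0013, -0.003] rows>=3.5
```

```bash
python3 -m creep '[[0.02,-0.035,-0.01,0,0,0],[0.04,-0.075,-0.02,0,0,0],[0.06,-0.115,-0.03,0,0,0],[0.078,-0.15,-0.04,0,0,0],[0.078,-0.15,-0.04,0,0,0],[0.078,-0.15,-0.04,0,0,0],[0.078,-0.15,-0.04,0,0,0],[0.078,-0.15,-0.04,0,0,0]]' 0
cat > look.py <<'E'
from h import *
import sys
def panels(c,z=.012,name="panel0",mn=.3):
    for d in arm.silhouettes(c,name):
        if d["confidence"]<mn: continue
        m=d["pixels"].astype(np.uint8); k=cv2.findContours(m,0,1)[0]
        if not k: continue
        k=max(k,key=cv2.contourArea)[:,0,:]
        P=np.array([toz(c,p,z)[:2] for p in k],np.float32)
        (x,y),(w,h),a=cv2.minAreaRect(P*1000)
        if w<h: a+=90; w,h=h,w
        a=(a+90)%180-90
        print(name,"c%.2f"%d["confidence"],"xy",round(x/1000,4),round(y/1000,4),"size",round(w),round(h),"yaw",round(a,1),"px",np.round(d["extent"]).tolist())
def pts(c,L):
    for q,z in L: print(q,[(np.round(d["xy"],1).tolist(),round(d["confidence"],2),np.round(toz(c,d["xy"],z)[:2],4).tolist()) for d in arm.place_of(c,q) if d["confidence"]>.2])
E
python3 - <<'E'
from look import *
st()
c=arm.capture("wrist"); cv2.imwrite("pics/w1.png",c["image"])
panels(c); panels(c,.052,"block"); panels(c,.035,"tray"); panels(c,.05,"console")
pts(c,[("stand",0),("stand_lip",.024),("stand_rail",.0575),("block",.012),("tray",0),("console",0),("blue_top",.061),("green_top",.061),("red_top",.061)])
E
```

```text
time: 3.85
ee_pos: [0.4686, -0.0039, 0.4189]
tool_rot: [3.142, 0.0, -0.002]
contact_force: [0.4, -0.4, -0.8]
grip_width: 0.0852
grip_force: 0.0
{'time': 3.85, 'ee_pos': [0.4686, -0.0039, 0.4189], 'tool_rot': [3.1416, 0.0003, -0.002], 'contact_force': [0.3705, -0.3926, -0.7594], 'grip_width': 0.0852, 'grip_force': 0.0, 'joints': [-0.259, 0.1289, 1.2496, -0.0001, 1.7634, 1.3138]}
panel0 c0.81 xy 0.4369 -0.0532 size 106 43 yaw 7.4 px [306.0, 166.0, 30.0, 63.0]
panel0 c0.76 xy 0.4442 0.1697 size 106 46 yaw -1.8 px [171.0, 165.0, 30.0, 68.0]
panel0 c0.76 xy 0.441 -0.1742 size 101 42 yaw 11.9 px [378.0, 166.0, 34.0, 66.0]
block c0.91 xy 0.6049 0.0358 size 61 34 yaw 89.9 px [247.0, 53.0, 48.0, 30.0]
tray c0.90 xy 0.4533 0.3348 size 145 117 yaw 75.4 px [58.0, 158.0, 96.0, 90.0]
tray c0.43 xy 0.4363 -0.343 size 23 20 yaw 51.3 px [496.0, 170.0, 13.0, 9.0]
console c0.86 xy 0.4879 -0.3162 size 170 112 yaw -7.9 px [494.0, 139.0, 102.0, 121.0]
console c0.32 xy 0.4484 -0.1623 size 98 42 yaw 12.2 px [381.0, 167.0, 31.0, 65.0]
stand [([299.5, 30.1], 0.68, [0.6413, -0.0389])]
stand_lip [([298.6, 69.3], 0.92, [0.5859, -0.0371])]
stand_rail [([299.8, 32.5], 0.98, [0.6286, -0.0357])]
block [([245.0, 53.7], 0.82, [0.6082, 0.0413])]
tray [([63.4, 157.0], 0.87, [0.4546, 0.3447])]
console [([480.9, 138.5], 0.72, [0.4836, -0.3344])]
blue_top [([493.7, 175.6], 0.54, [0.436, -0.3273])]
green_top [([508.9, 144.2], 0.73, [0.4821, -0.3403])]
red_top [([517.3, 108.4], 0.62, [0.5317, -0.3418])]
```

View pics/w1.png

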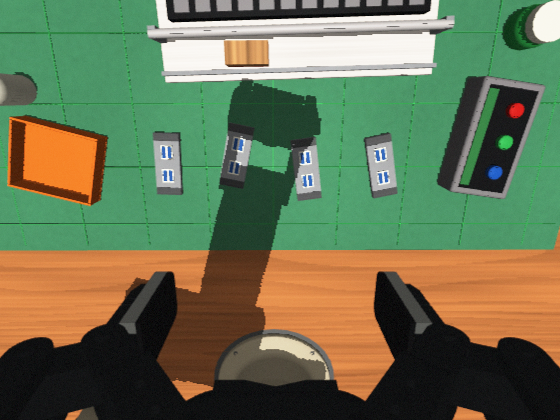

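The wrist view shows the block at (247,53), the stand yawed slightly with the lip from (163,76) to (434,70), panels at (168,163), (235,158), (307,169) and (380,165), and keys at (494,173), (505,142), (516,110). Next, above the block for a close look.

```bash
python3 -m creep '[[0.03,-0.01,0.04,0,0,0],[0.06,-0.02,0.08,0,0,0],[0.09,-0.03,0.12,0,0,-0.01],[0.12,-0.04,0.16,0,0,-0.02],[0.13,-0.04,0.2,0,0,-0.02],[0.135,-0.04,0.24,0,0,-0.025],[0.135,-0.04,0.24,0,0,-0.025],[0.135,-0.04,0.24,0,0,-0.025]]' 0
python3 - <<'E'
from look import *
st()
c=arm.capture("wrist"); cv2.imwrite("pics/w2.png",c["image"])
panels(c,.052,"block")
pts(c,[("stand",0),("stand_lip",.024),("stand_rail",.0575),("block",.012)])
E
```

```text
time: 5.35
ee_pos: [0.6042, 0.037, 0.1803]
tool_rot: [3.141, -0.001, 0.025]
contact_force: [-0.4, -0.1, 1.4]
grip_width: 0.0853
grip_force: 0.0
{'time': 5.35, 'ee_pos': [0.6042, 0.037, 0.1803], 'tool_rot': [3.1415, -0.0006, 0.0246], 'contact_force': [-0.4013, -0.0989, 1.3754], 'grip_width': 0.0853, 'grip_force': 0.0, 'joints': [-0.1322, 0.5292, 1.3142, -0.0, 1.2976, 1.414]}
stand [([354.7, 151.8], 0.6, [0.6353, -0.036])]
stand_lip [([354.5, 208.3], 0.82, [0.5873, -0.0352])]
stand_rail []
block [([273.8, 180.1], 0.74, [0.609, 0.0392])]
```

View pics/w2.png

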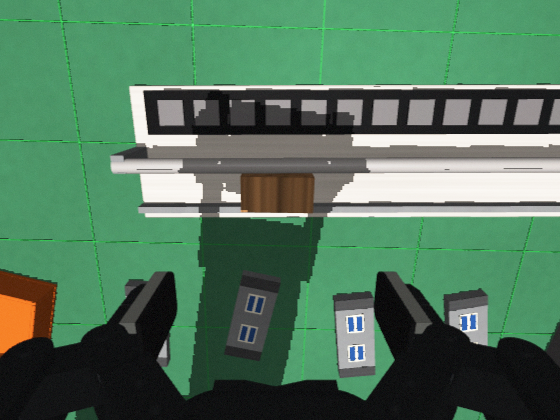

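Run:
```python
from look import *
c=arm.capture("wrist")
for n,p,z in (("blkFL",(241,212),.052),("blkFR",(314,212),.052),("blkRL",(241,175),.052),("lipL",(140,206),.024),("lipR",(559,206),.024),("railtopaxisL",(113,163),.0575),("railR",(559,165),.0575),("baseL back",(131,86),.012),("base R back",(559,86),.012)):
    print(n,np.round(toz(c,p,z),4))
for s in ((.632,-.037),): 
    pass
```

```text
blkFL [0.5906 0.0658 0.052 ]
blkFR [0.5922 0.0051 0.052 ]
blkRL [0.622  0.0657 0.052 ]
lipL [0.5848 0.1608 0.024 ]
lipR [ 0.5946 -0.2217  0.024 ]
railtopaxisL [0.6302 0.165  0.0575]
railR [ 0.6375 -0.1832  0.0575]
baseL back [0.6885 0.1633 0.012 ]
base R back [ 0.6977 -0.2026  0.012 ]
```

```bash
python3 -m creep '[[0.002,0.001,0.04,0,0,0],[0.002,0.001,0.08,0,0,0],[0.002,0.001,0.11,0,0,0],[0.002,0.001,0.135,0,0,0],[0.002,0.001,0.15,0,0,0],[0.002,0.001,0.16,0,0,0],[0.002,0.001,0.163,0,0,0],[0.002,0.001,0.163,0,0,0]]' 0
python3 -m creep '[[0,0,0,0,0,0],[0,0,0,0,0,0],[0,0,0,0,0,0],[0,0,0,0,0,0],[0,0,0,0,0,0],[0,0,0,0,0,0],[0,0,0,0,0,0],[0,0,0,0,0,0]]' 0.8
```

```text
time: 6.5
ee_pos: [0.6064, 0.036, 0.0167]
tool_rot: [3.141, -0.001, 0.025]
contact_force: [0.1, -0.4, 0.3]
grip_width: 0.0852
grip_force: 0.0
time: 7.3
ee_pos: [0.6068, 0.0361, 0.0173]
tool_rot: [3.141, -0.002, 0.025]
contact_force: [-0.5, 0.1, 6.6]
grip_width: 0.0591
grip_force: 65.4
```

```bash
python3 -m creep '[[0,0,-0.03,0,0,0],[0,0,-0.06,0,0,0],[0,0,-0.09,0,0,0],[0,0,-0.11,0,0,0],[-0.01,-0.03,-0.12,0,0,0],[-0.03,-0.07,-0.13,0,0,0],[-0.05,-0.11,-0.13,0,0,0],[-0.07,-0.15,-0.13,0,0,0.05]]' 0.8
python3 -m creep '[[-0.02,-0.04,-0.01,0,0,0.05],[-0.035,-0.08,-0.02,0,0,0.1],[-0.05,-0.12,-0.03,0,0,0.15],[-0.07,-0.15,-0.03,0,0,0.2],[-0.07,-0.15,-0.03,0,0,0.2],[-0.07,-0.15,-0.03,0,0,0.2],[-0.07,-0.15,-0.03,0,0,0.2],[-0.07,-0.15,-0.03,0,0,0.2]]' 0.8
python3 - <<'E'
from look import *
st()
c=arm.capture("wrist"); cv2.imwrite("pics/w3.png",c["image"])
panels(c,.035,"tray")
pts(c,[("tray",0)])
c=arm.capture("side"); panels(c,.035,"tray"); pts(c,[("tray",0)])
E
```

```text
time: 8.1
ee_pos: [0.5314, 0.1856, 0.1466]
tool_rot: [-3.141, -0.001, -0.026]
contact_force: [0.6, 0.8, -1.0]
grip_width: 0.0592
grip_force: 64.6
time: 8.9
ee_pos: [0.4667, 0.3351, 0.176]
tool_rot: [3.141, 0.0, -0.227]
contact_force: [-0.9, -0.3, -0.6]
grip_width: 0.0593
grip_force: 64.6
{'time': 8.9, 'ee_pos': [0.4667, 0.3351, 0.176], 'tool_rot': [3.1414, 0.0001, -0.2265], 'contact_force': [-0.8986, -0.2615, -0.594], 'grip_width': 0.0593, 'grip_force': 64.5521, 'joints': [0.419, 0.4669, 1.4235, -0.0001, 1.2514, 2.2163]}
tray c0.64 xy 0.4559 0.3418 size 130 110 yaw 75.1 px [273.0, 201.0, 156.0, 121.0]
tray c0.53 xy 0.4548 0.107 size 66 14 yaw 1.2 px [551.0, 142.0, 17.0, 81.0]
tray [([271.2, 197.6], 0.56, [0.4535, 0.3424])]
tray c0.72 xy 0.4501 0.3518 size 147 126 yaw 75.4 px [255.0, 304.0, 67.0, 66.0]
tray [([256.8, 304.8], 0.65, [0.4539, 0.3392])]
```

View pics/w3.png

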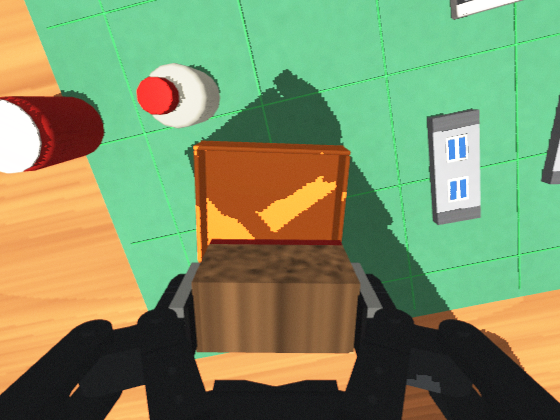

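```bash
python3 -m creep '[[-0.006,-0.002,0.04,0,0,0.02],[-0.013,-0.004,0.08,0,0,0.035],[-0.013,-0.004,0.11,0,0,0.035],[-0.013,-0.004,0.13,0,0,0.035],[-0.013,-0.004,0.145,0,0,0.035],[-0.013,-0.004,0.155,0,0,0.035],[-0.013,-0.004,0.158,0,0,0.035],[-0.013,-0.004,0.158,0,0,0.035]]' 0.8
python3 -m creep '[[0,0,0,0,0,0],[0,0,0,0,0,0],[0,0,0,0,0,0],[0,0,0,0,0,0],[0,0,-0.01,0,0,0],[0,0,-0.03,0,0,0],[0,0,-0.06,0,0,0],[0,0,-0.1,0,0,0]]' 0.1
```

```text
time: 10.0
ee_pos: [0.4545, 0.3429, 0.0182]
tool_rot: [-3.141, -0.0, -0.26]
contact_force: [0.6, 0.0, 0.0]
grip_width: 0.0592
grip_force: 64.6
time: 10.8
ee_pos: [0.4536, 0.3425, 0.1188]
tool_rot: [3.14, 0.002, -0.26]
contact_force: [1.0, 0.8, 0.8]
grip_width: 0.0773
grip_force: 0.0
```

Run:
```python
from look import *
go([.45,.16,.2],[np.pi,0,0])
c=arm.capture("side"); panels(c,.03,"block")
```

```text
row [0.0433, 0.1774, -0.081] [0.0012, 0.0019, -0.2602] rows>=4.0
block c0.89 xy 0.456 0.3439 size 82 54 yaw 74.5 px [255.0, 300.0, 30.0, 28.0]
```

```bash
python3 -m creep '[[0.01,0.03,-0.03,0,0,-0.05],[0.02,0.06,-0.05,0,0,-0.1],[0.03,0.1,-0.07,0,0,-0.15],[0.035,0.14,-0.08,0,0,-0.2],[0.043,0.177,-0.08,0,0,-0.26],[0.043,0.177,-0.08,0,0,-0.26],[0.043,0.177,-0.08,0,0,-0.26],[0.043,0.177,-0.08,0,0,-0.26]]' 0
python3 - <<'E'
from look import *
st()
c=arm.capture("wrist"); cv2.imwrite("pics/w4.png",c["image"])
panels(c)
E
```

```text
time: 11.7
ee_pos: [0.4503, 0.1614, 0.1981]
tool_rot: [-3.141, -0.0, 0.0]
contact_force: [0.2, -0.6, -0.9]
grip_width: 0.0856
grip_force: 0.0
{'time': 11.7, 'ee_pos': [0.4503, 0.1614, 0.1981], 'tool_rot': [-3.1414, -0.0, 0.0], 'contact_force': [0.234, -0.5865, -0.9006], 'grip_width': 0.0856, 'grip_force': 0.0, 'joints': [0.0985, 0.2405, 1.6837, 0.0002, 1.2173, 1.6692]}
panel0 c0.93 xy 0.4448 0.1714 size 101 41 yaw -2.1 px [269.0, 184.0, 45.0, 101.0]
panel0 c0.67 xy 0.4364 -0.0503 size 102 46 yaw 7.8 px [489.0, 191.0, 50.0, 101.0]
panel0 c0.66 xy 0.4575 0.0614 size 102 44 yaw -12.1 px [380.0, 170.0, 75.0, 106.0]
```

View pics/w4.png

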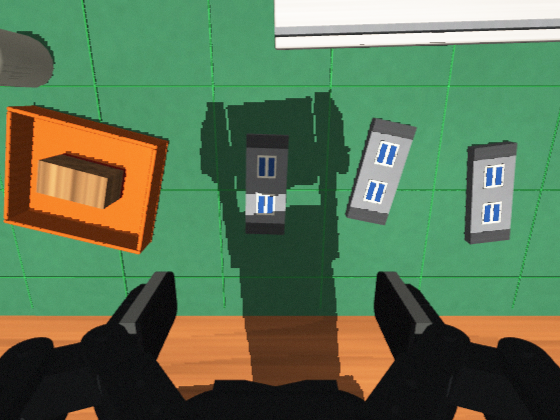

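```bash
python3 -m creep '[[-0.003,-0.005,0.04,0,0,0.02],[-0.006,-0.01,0.08,0,0,0.037],[-0.006,-0.01,0.12,0,0,0.037],[-0.006,-0.01,0.15,0,0,0.037],[-0.006,-0.01,0.175,0,0,0.037],[-0.006,-0.01,0.188,0,0,0.037],[-0.006,-0.01,0.193,0,0,0.037],[-0.006,-0.01,0.195,0,0,0.037]]' 0
python3 -m creep '[[0,0,0,0,0,0],[0,0,0,0,0,0],[0,0,0,0,0,0],[0,0,0,0,0,0],[0,0,0,0,0,0],[0,0,0,0,0,0],[0,0,0,0,0,0],[0,0,0,0,0,0]]' 0.9
```

```text
time: 12.6
ee_pos: [0.4443, 0.1712, 0.0029]
tool_rot: [3.142, 0.0, -0.036]
contact_force: [0.6, -0.2, -0.6]
grip_width: 0.0853
grip_force: 0.0
time: 13.4
ee_pos: [0.4447, 0.1708, 0.004]
tool_rot: [-3.141, -0.001, -0.037]
contact_force: [-0.7, 0.7, 8.1]
grip_width: 0.038
grip_force: 60.4
```

```bash
python3 -m creep '[[0,0,-0.02,0,0,0],[0,0,-0.05,0,0,0],[0,0,-0.09,0,0,0],[0,0,-0.13,0,0,0],[0,0,-0.16,0,0,0],[0,0,-0.18,0,0,0],[0,0,-0.18,0,0,0],[0,0,-0.18,0,0,0]]' 0.9
cat >> h.py <<'E'
S=np.array([.6345,-.037]); SY=.025
def place(y,dx=.0,dz=.0,off=(0,0,-.002),ang=-60):
    """row so the panel mid sits at stand (-12.5+dx,y,63+dz)"""
    B=[np.pi,np.radians(ang),SY]; m=R.from_euler('z',SY).apply([-.0125+dx,y,.063+dz])+[*S,0]
    p=m-R.from_euler('xyz',B).apply(off); print("tcp",np.round(p,4)); go(p,B)
E
python3 - <<'E'
from look import *
st(); place(.126,-.03,.12)
E
```

```text
time: 14.2
ee_pos: [0.444, 0.1707, 0.1825]
tool_rot: [3.142, 0.0, -0.037]
contact_force: [0.4, 0.2, -1.0]
grip_width: 0.038
grip_force: 60.7
{'time': 14.2, 'ee_pos': [0.444, 0.1707, 0.1825], 'tool_rot': [3.1416, 0.0004, -0.0373], 'contact_force': [0.3936, 0.1859, -0.9964], 'grip_width': 0.038, 'grip_force': 60.6729, 'joints': [0.12, 0.2516, 1.713, 0.0, 1.1773, 1.7281]}
tcp [0.5906 0.0879 0.182 ]
row [0.1495, 0.0772, 0.0005] [0.0326, 1.0472, -0.0565] rows>=7.0
```

Run:
```python
import numpy as np
from scipy.optimize import least_squares, fsolve
D=np.array([(.3135,1.4984,np.hypot(.2139,.4792),.2307),(.1289,1.2496,np.hypot(.4686,.0039),.4189),(.5292,1.3142,np.hypot(.6042,.037),.1803),(.4669,1.4235,np.hypot(.4667,.3351),.176),(.2405,1.6837,np.hypot(.4503,.1614),.1981),(.2516,1.713,np.hypot(.444,.1707),.1825)])
def fk(p,a,b): return p[0]*np.sin(a)+p[1]*np.sin(a+b)+p[2], p[0]*np.cos(a)+p[1]*np.cos(a+b)+p[3]
res=lambda p:np.r_[fk(p,D[:,0],D[:,1])[0]-D[:,2],fk(p,D[:,0],D[:,1])[1]-D[:,3]]
s=least_squares(res,[.4,.4,0,.2]);p=s.x;print(p,abs(s.fun).max())
for L in (.2,.25,.3):
  for x,y,z in ((.59,.088,.182),(.617,.0,.062),(.617,-.163,.062),(.617,-.163,.16)):
   for t in (30,45,60):
    a=np.radians(t); w=np.array([x-L*np.sin(a),y]); r=np.hypot(*w); zz=z+L*np.cos(a)-L
    q=fsolve(lambda q:np.array(fk(p,*q))-[r,zz],[.3,1.6])
    print(L,x,y,z,t,np.round(q,2),"j5 planar",round(np.pi-a-q.sum(),2),"azimuth dev",round(-np.arctan2(w[1],w[0]),2))
```

```text
[ 0.40289133  0.40045726  0.01282315 -0.05672955] 0.010928061727962568
0.2 0.59 0.088 0.182 30 [0.31 1.7 ] j5 planar 0.6 azimuth dev -0.18
0.2 0.59 0.088 0.182 45 [0.26 1.86] j5 planar 0.24 azimuth dev -0.19
0.2 0.59 0.088 0.182 60 [0.25 1.99] j5 planar -0.15 azimuth dev -0.21
0.2 0.617 0.0 0.062 30 [0.52 1.76] j5 planar 0.34 azimuth dev -0.0
0.2 0.617 0.0 0.062 45 [0.49 1.9 ] j5 planar -0.04 azimuth dev -0.0
0.2 0.617 0.0 0.062 60 [0.53 2.01] j5 planar -0.44 azimuth dev -0.0
0.2 0.617 -0.163 0.062 30 [0.56 1.68] j5 planar 0.38 azimuth dev 0.31
0.2 0.617 -0.163 0.062 45 [0.54 1.82] j5 planar -0.01 azimuth dev 0.33
0.2 0.617 -0.163 0.062 60 [0.57 1.92] j5 planar -0.4 azimuth dev 0.35
0.2 0.617 -0.163 0.16 30 [0.43 1.59] j5 planar 0.59 azimuth dev 0.31
0.2 0.617 -0.163 0.16 45 [0.39 1.75] j5 planar 0.22 azimuth dev 0.33
0.2 0.617 -0.163 0.16 60 [0.39 1.88] j5 planar -0.17 azimuth dev 0.35
0.25 0.59 0.088 0.182 30 [0.26 1.78] j5 planar 0.57 azimuth dev -0.19
0.25 0.59 0.088 0.182 45 [0.2  1.98] j5 planar 0.18 azimuth dev -0.21
0.25 0.59 0.088 0.182 60 [0.21 2.13] j5 planar -0.25 azimuth
[... 769 characters left out ...]
dev -0.23
0.3 0.59 0.088 0.182 60 [0.18 2.27] j5 planar -0.35 azimuth dev -0.26
0.3 0.617 0.0 0.062 30 [0.44 1.92] j5 planar 0.25 azimuth dev -0.0
0.3 0.617 0.0 0.062 45 [0.44 2.12] j5 planar -0.2 azimuth dev -0.0
0.3 0.617 0.0 0.062 60 [0.54 2.25] j5 planar -0.7 azimuth dev -0.0
0.3 0.617 -0.163 0.062 30 [0.5  1.84] j5 planar 0.29 azimuth dev 0.34
0.3 0.617 -0.163 0.062 45 [0.49 2.03] j5 planar -0.16 azimuth dev 0.38
0.3 0.617 -0.163 0.062 60 [0.58 2.15] j5 planar -0.64 azimuth dev 0.43
0.3 0.617 -0.163 0.16 30 [0.35 1.76] j5 planar 0.52 azimuth dev 0.34
0.3 0.617 -0.163 0.16 45 [0.29 1.97] j5 planar 0.09 azimuth dev 0.38
0.3 0.617 -0.163 0.16 60 [0.33 2.14] j5 planar -0.38 azimuth dev 0.43
```

```bash
python3 -m creep '[[0,0,0.04,0,0,0],[0,0,0.08,0,0,0],[0,0,0.12,0,0,0],[0,0,0.15,0,0,0],[0,0,0.165,0,0,0],[0,0,0.174,0,0,0],[0,0,0.178,0,0,0],[0,0,0.178,0,0,0]]' 0.9
python3 -m creep '[[0,0,0,0,0,0],[0,0,0,0,0,0],[0,0,-0.01,0,0,0],[0,0,-0.04,0,-0.1,0],[0,0,-0.06,0,-0.24,0],[0,0,-0.06,0,-0.38,0],[0,0,-0.06,0,-0.52,0],[0,0,-0.06,0,-0.5236,0]]' 0.25
python3 - <<'E'
from look import *
st()
B=[-np.pi,np.radians(30),-.037]
print(R.from_euler('xyz',B).as_matrix().round(2).tolist())
go([.4415,.171,.0085],B)
c=arm.capture("wrist");panels(c)
E
```

```text
time: 15.0
ee_pos: [0.4442, 0.1707, 0.005]
tool_rot: [3.142, 0.0, -0.037]
contact_force: [-0.6, -1.3, -0.9]
grip_width: 0.0378
grip_force: 60.7
time: 15.8
ee_pos: [0.4454, 0.1703, 0.0644]
tool_rot: [3.141, 0.526, -0.038]
contact_force: [-0.1, 0.5, -0.6]
grip_width: 0.0637
grip_force: 0.0
{'time': 15.8, 'ee_pos': [0.4454, 0.1703, 0.0644], 'tool_rot': [3.1415, 0.5259, -0.0382], 'contact_force': [-0.1206, 0.5091, -0.6269], 'grip_width': 0.0637, 'grip_force': 0.0, 'joints': [0.0848, 0.687, 1.4798, 0.0617, 1.4975, 1.6728]}
[[0.87, -0.04, -0.5], [-0.03, -1.0, 0.02], [-0.5, -0.0, -0.87]]
row [0.0246, -0.0005, 0.0503] [-0.0005, 0.0023, -0.0011] rows>=1.1
panel0 c0.88 xy 0.447 0.171 size 107 40 yaw -2.2 px [276.0, 177.0, 84.0, 144.0]
panel0 c0.73 xy 0.4601 0.0636 size 105 49 yaw -11.7 px [481.0, 148.0, 159.0, 166.0]
```

```bash
python3 -m creep '[[0.01,-0.0005,0.02,0,0,0],[0.018,-0.0005,0.035,0,0,0],[0.023,-0.0005,0.046,0,0,0],[0.0258,-0.0005,0.0515,0,0.002,0],[0.0258,-0.0005,0.0515,0,0.002,0],[0.0258,-0.0005,0.0515,0,0.002,0],[0.0258,-0.0005,0.0515,0,0.002,0],[0.0258,-0.0005,0.0515,0,0.002,0]]' 0.25
python3 -m creep '[[0,0,0,0,0,0],[0,0,0,0,0,0],[0,0,0,0,0,0],[0,0,0,0,0,0],[0,0,0,0,0,0],[0,0,0,0,0,0],[0,0,0,0,0,0],[0,0,0,0,0,0]]' 0.9
```

```text
time: 16.7
ee_pos: [0.4412, 0.1714, 0.008]
tool_rot: [-3.141, 0.521, -0.037]
contact_force: [0.0, 0.8, 0.8]
grip_width: 0.0635
grip_force: 0.0
time: 17.5
ee_pos: [0.4413, 0.1714, 0.0081]
tool_rot: [-3.141, 0.521, -0.037]
contact_force: [1.4, 0.1, 5.4]
grip_width: 0.0375
grip_force: 59.6
```

```bash
python3 -m creep '[[-0.005,0,-0.009,0,0,0],[-0.015,0,-0.026,0,0,0],[-0.03,0,-0.05,0,0,0],[-0.05,0,-0.085,0,0,0],[-0.07,0,-0.12,0,0,0],[-0.085,0,-0.147,0,0,0],[-0.085,0,-0.147,0,0,0],[-0.085,0,-0.147,0,0,0]]' 0.9
python3 - <<'E'
from look import *
o=st()
off=R.from_euler('xyz',[-np.pi,np.radians(30),0]).inv().apply([.003,0,.006-.008]); print("off",off)
place(.126,-.03,.12,off,-30); place(.126,0,.0,off,-30)
c=arm.capture("wrist"); cv2.imwrite("pics/w5.png",c["image"])
E
```

```text
time: 18.3
ee_pos: [0.4404, 0.1714, 0.1776]
tool_rot: [-3.142, 0.521, -0.037]
contact_force: [-0.8, -0.7, -1.9]
grip_width: 0.0374
grip_force: 60.1
{'time': 18.3, 'ee_pos': [0.4404, 0.1714, 0.1776], 'tool_rot': [-3.1415, 0.5208, -0.0372], 'contact_force': [-0.7664, -0.7427, -1.9029], 'grip_width': 0.0374, 'grip_force': 60.1358, 'joints': [0.0877, 0.5336, 1.4072, 0.0628, 1.7179, 1.6885]}
off [3.59807621e-03 2.84180279e-20 2.32050808e-04]
tcp [0.5856 0.0878 0.1814]
row [0.1267, 0.0781, -0.0771] [0.0, 1.044, -0.0651] rows>=7.0
tcp [0.6156 0.0886 0.0614]
row [0.2124, 0.0762, 0.0121] [0.0, 1.044, -0.0651] rows>=7.0
```

View pics/w5.png

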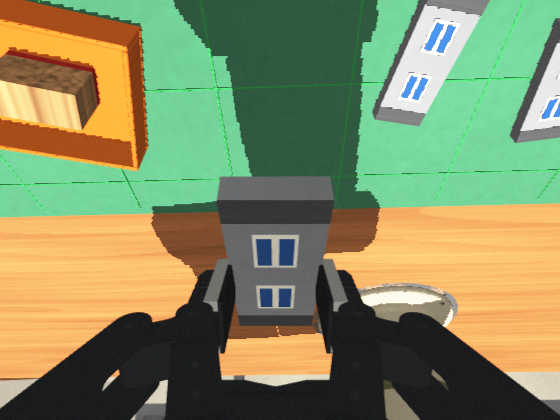

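Panel is held centrally at (275,250), level with the tool. Carry it to the stand.

```bash
python3 -m creep '[[0.016,0.01,-0.01,0,0.13,-0.008],[0.032,0.02,-0.02,0,0.26,-0.016],[0.048,0.03,-0.03,0,0.39,-0.024],[0.064,0.04,-0.04,0,0.52,-0.032],[0.08,0.05,-0.05,0,0.65,-0.04],[0.096,0.06,-0.06,0,0.78,-0.05],[0.112,0.07,-0.07,0,0.91,-0.06],[0.127,0.078,-0.077,0,1.044,-0.065]]' 0.9
python3 -m creep '[[0,0,0,0,0,0],[0,0,0,0,0,0],[0,0,0,0,0,0],[0,0,0,0,0,0],[0,0,0,0,0,0],[0,0,0,0,0,0],[0,0,0,0,0,0],[0,0,0,0,0,0]]' 0.9
python3 - <<'E'
from look import *
o=st(); off=(.0036,0,0)
place(.126,0,.03,off,-30)
c=arm.capture("wrist"); cv2.imwrite("pics/w6.png",c["image"])
m=np.array(o["ee_pos"])+R.from_euler('xyz',o["tool_rot"]).apply(off)
for n in ("wrist","side","scene"):
    c=arm.capture(n); print(n,"expect",proj(c,m).round(1),[(np.round(d["xy"],1).tolist(),round(d["confidence"],2)) for d in arm.place_of(c,"panel0_mid")])
E
```

```text
time: 19.15
ee_pos: [0.5863, 0.0872, 0.1803]
tool_rot: [3.141, -0.527, 0.025]
contact_force: [1.0, -0.6, -1.1]
grip_width: 0.0372
grip_force: 60.1
time: 19.95
ee_pos: [0.5859, 0.0879, 0.1808]
tool_rot: [3.142, -0.523, 0.025]
contact_force: [0.2, -0.0, -0.7]
grip_width: 0.0376
grip_force: 60.2
{'time': 19.95, 'ee_pos': [0.5859, 0.0879, 0.1808], 'tool_rot': [3.1416, -0.5226, 0.025], 'contact_force': [0.1806, -0.0056, -0.6561], 'grip_width': 0.0376, 'grip_force': 60.249, 'joints': [-0.0692, 0.2753, 1.7859, 0.0882, 0.5616, 1.4144]}
tcp [0.6157 0.0886 0.0912]
row [-0.0189, 0.0001, 0.0926] [0.0001, 0.001, -0.0] rows>=1.9
wrist expect [276.7 264.6] [([275.7, 265.0], 0.58)]
side expect [252.2 178.3] [([316.3, 208.7], 0.67)]
scene expect [271.5 194.8] [([269.5, 197.7], 0.51)]
```

View pics/w6.png

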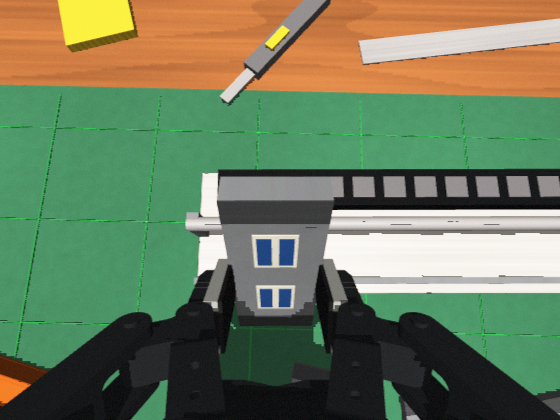

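```bash
python3 -m creep '[[-0.005,0,0.02,0,0,0],[-0.01,0,0.045,0,0,0],[-0.015,0,0.07,0,0,0],[-0.019,0,0.0926,0,0,0],[-0.023,0,0.0995,0,0,0],[-0.027,0,0.1065,0,0,0],[-0.0305,0,0.1125,0,0,0],[-0.0315,0,0.1145,0,0,0]]' 0.9
python3 -c "
from h import *
place(.126,0,0,(.0036,0,0),-30)"
```

```text
time: 21.1
ee_pos: [0.6156, 0.0887, 0.0659]
tool_rot: [3.142, -0.523, 0.025]
contact_force: [0.2, 0.9, 0.5]
grip_width: 0.0373
grip_force: 60.3
tcp [0.6157 0.0886 0.0612]
row [-0.0022, 0.0001, 0.0041] [0.0001, 0.0009, -0.0] rows>=0.1
```

```bash
python3 -m creep '[[-0.001,0,0.0017,0,0,0],[-0.002,0,0.0035,0,0,0],[-0.0025,0,0.0045,0,0,0],[-0.003,0,0.005,0,0,0],[-0.003,0,0.005,0,0,0],[-0.003,0,0.005,0,0,0],[-0.003,0,0.005,0,0,0],[-0.003,0,0.005,0,0,0]]' 0.9
```

```text
time: 21.9
ee_pos: [0.6158, 0.0886, 0.0602]
tool_rot: [3.142, -0.523, 0.025]
contact_force: [-0.1, -1.3, -0.8]
grip_width: 0.0374
grip_force: 60.3
```

```bash
python3 -m creep '[[-0.0005,0,0.001,0,0,0],[-0.001,0,0.0017,0,0,0],[-0.001,0,0.0017,0,0,0],[-0.0015,0,0.0026,0,0,0],[-0.0015,0,0.0026,0,0,0],[-0.0015,0,0.0026,0,0,0],[-0.0015,0,0.0026,0,0,0],[-0.0015,0,0.0026,0,0,0]]' 0.9
```

```text
time: 22.7
ee_pos: [0.6158, 0.0887, 0.0581]
tool_rot: [3.141, -0.524, 0.025]
contact_force: [-10.7, -1.7, 10.8]
grip_width: 0.0371
grip_force: 62.0
```

```bash
python3 -m creep '[[0,0,0,0,0,0],[0,0,0,0,0,0],[0,0,0,0,0,0],[0,0,-0.003,0,0,0],[0,0,-0.01,0,0,0],[0,0,-0.03,0,0,0],[0,0,-0.06,0,0,0],[0,0,-0.1,0,0,0]]' 0.25
python3 - <<'E'
from look import *
o=st()
c=arm.capture("wrist"); cv2.imwrite("pics/w7.png",c["image"])
for n in ("wrist","side","scene"):
    if n!="wrist": c=arm.capture(n)
    m=R.from_euler('z',SY).apply([-.015,.126,.058])+[*S,0]
    print(n,"expect",proj(c,m).round(1),[(np.round(d["xy"],1).tolist(),round(d["confidence"],2)) for d in arm.place_of(c,"panel0_mid")])
go([.46,.06,.20],[-np.pi,np.radians(30),-.21])
E
```

```text
time: 23.5
ee_pos: [0.5647, 0.0873, 0.1439]
tool_rot: [-3.142, -0.521, 0.025]
contact_force: [0.4, -0.1, 1.1]
grip_width: 0.0637
grip_force: 0.0
{'time': 23.5, 'ee_pos': [0.5647, 0.0873, 0.1439], 'tool_rot': [-3.1415, -0.5208, 0.0247], 'contact_force': [0.4389, -0.0693, 1.1468], 'grip_width': 0.0637, 'grip_force': 0.0, 'joints': [-0.074, 0.2874, 1.884, 0.1122, 0.454, 1.3843]}
wrist expect [276.3 204.4] [([278.5, 206.6], 0.67)]
side expect [245.6 210.5] [([247.1, 208.8], 0.59), ([297.3, 235.4], 0.16)]
scene expect [264.4 228.8] [([264.6, 234.2], 0.52), ([238.2, 208.2], 0.17)]
row [-0.0637, 0.0247, -0.1024] [0.0002, -1.0401, 0.2458] rows>=7.1
```

View pics/w7.png

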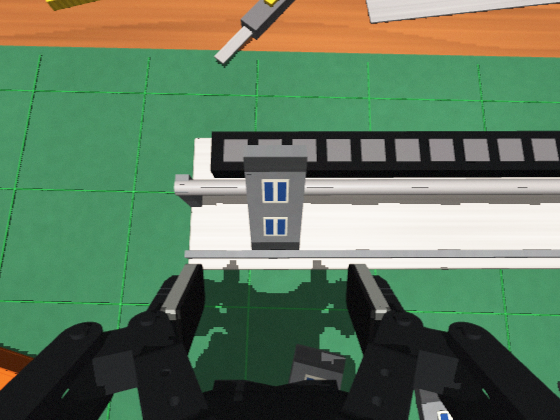

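Panel 1 leans squarely behind the lip on the rail (mid at (276,206)). Next panel B.

```bash
python3 -m creep '[[0,0,-0.04,0,0,0],[-0.015,0.01,-0.07,0,-0.13,0.03],[-0.03,0.02,-0.09,0,-0.26,0.06],[-0.04,0.02,-0.1,0,-0.4,0.1],[-0.05,0.025,-0.1,0,-0.55,0.13],[-0.064,0.025,-0.102,0,-0.7,0.17],[-0.064,0.025,-0.102,0,-0.85,0.2],[-0.064,0.025,-0.102,0,-1.04,0.246]]' 0.25
python3 -m creep '[[0,0,0,0,0,0],[0,0,0,0,0,0],[0,0,0,0,0,0],[0,0,0,0,0,0],[0,0,0,0,0,0],[0,0,0,0,0,0],[0,0,0,0,0,0],[0,0,0,0,0,0]]' 0.25
cat >> look.py <<'E'
def pick(x,y,yawdeg,z,back=.003):
    w=np.radians(yawdeg); go([x-back*np.cos(w),y-back*np.sin(w),z],[-np.pi,np.radians(30),w])
E
python3 - <<'E'
from look import *
st(); c=arm.capture("wrist"); panels(c); pick(.4575,.0614,-12,.0078); pick(.4575,.0614,-12,.09)
E
```

```text
time: 24.6
ee_pos: [0.4603, 0.0598, 0.1995]
tool_rot: [-3.136, 0.474, -0.197]
contact_force: [-0.0, 0.4, -0.3]
grip_width: 0.0641
grip_force: 0.0
time: 25.4
ee_pos: [0.4601, 0.0598, 0.2002]
tool_rot: [-3.135, 0.467, -0.195]
contact_force: [-0.2, -0.0, -0.6]
grip_width: 0.0641
grip_force: 0.0
{'time': 25.4, 'ee_pos': [0.4601, 0.0598, 0.2002], 'tool_rot': [-3.1346, 0.4668, -0.1953], 'contact_force': [-0.2406, -0.0188, -0.5728], 'grip_width': 0.0641, 'grip_force': 0.0, 'joints': [-0.1418, 0.4676, 1.4309, 0.0313, 1.7089, 1.6228]}
panel0 c0.81 xy 0.4588 0.0596 size 103 41 yaw -11.8 px [281.0, 82.0, 56.0, 116.0]
panel0 c0.77 xy 0.4379 -0.1557 size 106 21 yaw 18.7 px [545.0, 59.0, 28.0, 118.0]
panel0 c0.58 xy 0.4375 -0.0525 size 105 42 yaw 7.6 px [409.0, 82.0, 57.0, 124.0]
row [0.0814, 0.0001, 0.1744] [-0.0003, -0.0565, 0.0127] rows>=3.8
row [0.0444, -0.0004, 0.101] [-0.0003, -0.0565, 0.0127] rows>=2.2
```

```bash
python3 -m creep '[[0.015,0,0.04,0,-0.03,0.006],[0.034,0,0.08,0,-0.0565,0.0127],[0.053,0.001,0.12,0,-0.0565,0.0127],[0.069,0.001,0.15,0,-0.0565,0.0127],[0.078,0.001,0.168,0,-0.0565,0.0127],[0.0814,0.001,0.1744,0,-0.0565,0.0127],[0.0814,0.001,0.1744,0,-0.0565,0.0127],[0.0814,0.001,0.1744,0,-0.0565,0.0127]]' 0.25
python3 -m creep '[[0,0,0,0,0,0],[0,0,0,0,0,0],[0,0,0,0,0,0],[0,0,0,0,0,0],[0,0,0,0,0,0],[0,0,0,0,0,0],[0,0,0,0,0,0],[0,0,0,0,0,0]]' 0.9
```

```text
time: 26.3
ee_pos: [0.455, 0.061, 0.0087]
tool_rot: [-3.141, 0.522, -0.209]
contact_force: [-0.3, 0.9, 0.4]
grip_width: 0.0637
grip_force: 0.0
time: 27.1
ee_pos: [0.4552, 0.061, 0.0091]
tool_rot: [-3.141, 0.522, -0.209]
contact_force: [1.0, -0.4, 7.1]
grip_width: 0.037
grip_force: 59.2
```

```bash
python3 -m creep '[[-0.005,0,-0.009,0,0,0],[-0.015,0,-0.026,0,0,0],[-0.03,0,-0.05,0,0,0],[-0.05,0,-0.085,0,0,0],[-0.07,0,-0.12,0,0,0],[-0.085,0,-0.147,0,0,0],[-0.085,0,-0.147,0,0,0],[-0.085,0,-0.147,0,0,0]]' 0.9
python3 - <<'E'
from look import *
o=st(); off=(.0036,0,0)
place(.042,-.03,.12,off,-30)
c=arm.capture("wrist"); m=np.array(o["ee_pos"])+R.from_euler('xyz',o["tool_rot"]).apply(off)
print("expect",proj(c,m).round(1),[(np.round(d["xy"],1).tolist(),round(d["confidence"],2)) for d in arm.place_of(c,"panel0_mid")])
E
```

```text
time: 27.9
ee_pos: [0.4542, 0.0611, 0.1781]
tool_rot: [-3.141, 0.522, -0.209]
contact_force: [-0.2, 0.2, -0.7]
grip_width: 0.0374
grip_force: 60.1
{'time': 27.9, 'ee_pos': [0.4542, 0.0611, 0.1781], 'tool_rot': [-3.1413, 0.5224, -0.2095], 'contact_force': [-0.2429, 0.2093, -0.7286], 'grip_width': 0.0374, 'grip_force': 60.0682, 'joints': [-0.1423, 0.5096, 1.4453, 0.0341, 1.708, 1.6337]}
tcp [0.5878 0.0038 0.1812]
row [0.1221, 0.0282, -0.0739] [-0.0001, 1.0409, -0.2456] rows>=7.1
expect [275.5 266.1] []
```

```bash
python3 -m creep '[[0.016,0.004,-0.01,0,0.13,-0.03],[0.032,0.008,-0.02,0,0.26,-0.06],[0.048,0.012,-0.03,0,0.39,-0.09],[0.064,0.016,-0.04,0,0.52,-0.12],[0.08,0.02,-0.05,0,0.65,-0.15],[0.096,0.024,-0.06,0,0.78,-0.18],[0.112,0.026,-0.07,0,0.91,-0.21],[0.122,0.028,-0.074,0,1.041,-0.246]]' 0.9
python3 -m creep '[[0,0,0,0,0,0],[0,0,0,0,0,0],[0,0,0,0,0,0],[0,0,0,0,0,0],[0,0,0,0,0,0],[0,0,0,0,0,0],[0,0,0,0,0,0],[0,0,0,0,0,0]]' 0.9
python3 - <<'E'
from look import *
o=st(); off=(.0036,0,0)
place(.042,0,.0,off,-30)
c=arm.capture("wrist"); cv2.imwrite("pics/w8.png",c["image"]); m=np.array(o["ee_pos"])+R.from_euler('xyz',o["tool_rot"]).apply(off)
print("expect",proj(c,m).round(1),[(np.round(d["xy"],1).tolist(),round(d["confidence"],2)) for d in arm.place_of(c,"panel0_mid")])
E
```

```text
time: 28.8
ee_pos: [0.5886, 0.0035, 0.1804]
tool_rot: [3.14, -0.527, 0.026]
contact_force: [0.2, 0.2, -0.3]
grip_width: 0.0367
grip_force: 60.0
time: 29.6
ee_pos: [0.588, 0.0041, 0.1807]
tool_rot: [-3.141, -0.522, 0.025]
contact_force: [-0.5, 0.7, 0.5]
grip_width: 0.037
grip_force: 60.2
{'time': 29.6, 'ee_pos': [0.588, 0.0041, 0.1807], 'tool_rot': [-3.1412, -0.5223, 0.0252], 'contact_force': [-0.4921, 0.7069, 0.5125], 'grip_width': 0.037, 'grip_force': 60.2025, 'joints': [-0.2536, 0.2638, 1.8017, 0.2517, 0.5854, 1.1164]}
tcp [0.6178 0.0046 0.0612]
row [-0.0337, 0.0003, 0.1185] [-0.0005, 0.0013, 0.0002] rows>=2.5
expect [276.7 264.6] [([175.0, 240.1], 0.89)]
```

View pics/w8.png

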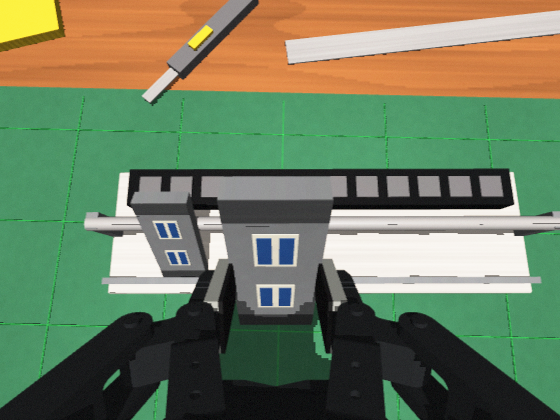

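```bash
python3 -m creep '[[-0.005,0,0.03,0,0,0],[-0.013,0,0.065,0,0,0],[-0.019,0,0.09,0,0,0],[-0.025,0,0.102,0,0,0],[-0.029,0,0.11,0,0,0],[-0.032,0,0.115,0,0,0],[-0.034,0,0.119,0,0,0],[-0.0345,0,0.1198,0,0,0]]' 0.9
python3 -m creep '[[-0.0003,0,0.0006,0,0,0],[-0.0007,0,0.0012,0,0,0],[-0.001,0,0.0016,0,0,0],[-0.001,0,0.0018,0,0,0],[-0.001,0,0.0018,0,0,0],[-0.001,0,0.0018,0,0,0],[-0.001,0,0.0018,0,0,0],[-0.001,0,0.0018,0,0,0]]' 0.9
```

```text
time: 30.5
ee_pos: [0.618, 0.0048, 0.0602]
tool_rot: [-3.141, -0.523, 0.025]
contact_force: [-4.9, -1.1, 6.5]
grip_width: 0.0368
grip_force: 61.1
time: 31.3
ee_pos: [0.6181, 0.0048, 0.0598]
tool_rot: [3.141, -0.525, 0.026]
contact_force: [-16.5, -1.6, 18.4]
grip_width: 0.0371
grip_force: 63.4
```

Contact with the rail; release and go to panel C.

```bash
python3 -m creep '[[0,0,0,0,0,0],[0,0,0,0,0,0],[0,0,0,0,0,0],[0,0,-0.003,0,0,0],[0,0,-0.01,0,0,0],[0,0,-0.03,0,0,0],[0,0,-0.06,0,0,0],[0,0,-0.1,0,0,0]]' 0.25
python3 - <<'E'
from look import *
o=st()
for n in ("wrist","side"):
    c=arm.capture(n)
    m=R.from_euler('z',SY).apply([-.015,.042,.058])+[*S,0]
    print(n,"expect",proj(c,m).round(1),[(np.round(d["xy"],1).tolist(),round(d["confidence"],2)) for d in arm.place_of(c,"panel0_mid")])
go([.437,-.052,.19],[-np.pi,np.radians(30),.133])
E
```

```text
time: 32.1
ee_pos: [0.5669, 0.0036, 0.1444]
tool_rot: [-3.141, -0.52, 0.025]
contact_force: [0.4, -0.7, 0.7]
grip_width: 0.0643
grip_force: 0.0
{'time': 32.1, 'ee_pos': [0.5669, 0.0036, 0.1444], 'tool_rot': [-3.1408, -0.5203, 0.0248], 'contact_force': [0.3668, -0.7053, 0.6544], 'grip_width': 0.0643, 'grip_force': 0.0, 'joints': [-0.267, 0.2752, 1.8993, 0.3131, 0.4857, 1.037]}
wrist expect [276.7 204.6] [([163.5, 203.7], 0.82), ([322.1, 200.3], 0.29)]
side expect [257.9 194.2] [([244.7, 212.9], 0.88)]
row [-0.0922, 0.0522, -0.1051] [0.0002, -1.0466, -0.113] rows>=7.0
```

```bash
python3 -m creep '[[0,0,-0.04,0,0,0],[-0.015,0.01,-0.07,0,-0.13,-0.01],[-0.03,0.02,-0.09,0,-0.28,-0.03],[-0.045,0.03,-0.1,0,-0.42,-0.045],[-0.06,0.04,-0.105,0,-0.57,-0.06],[-0.075,0.045,-0.105,0,-0.72,-0.075],[-0.085,0.052,-0.105,0,-0.87,-0.09],[-0.092,0.052,-0.105,0,-1.02,-0.11]]' 0.25
python3 -m creep '[[0,0,0,0,-0.08,0],[0,0,0,0,-0.08,0],[0,0,0,0,-0.08,0],[0,0,0,0,-0.08,0],[0,0,0,0,-0.08,0],[0,0,0,0,-0.08,0],[0,0,0,0,-0.08,0],[0,0,0,0,-0.08,0]]' 0.25
python3 - <<'E'
from look import *
st(); c=arm.capture("wrist"); panels(c); cv2.imwrite("pics/w9.png",c["image"]); pick(.437,-.052,7.6,.0075)
c=arm.capture("side"); print([(np.round(d["xy"],1).tolist(),round(d["confidence"],2)) for d in arm.place_of(c,"panel0_mid")])
E
```

```text
time: 33.1
ee_pos: [0.4371, -0.0525, 0.1884]
tool_rot: [3.141, 0.502, 0.13]
contact_force: [-0.2, 0.6, -0.6]
grip_width: 0.0638
grip_force: 0.0
time: 33.9
ee_pos: [0.4372, -0.0518, 0.1894]
tool_rot: [3.14, 0.575, 0.129]
contact_force: [0.6, -0.7, -0.0]
grip_width: 0.064
grip_force: 0.0
{'time': 33.9, 'ee_pos': [0.4372, -0.0518, 0.1894], 'tool_rot': [3.1402, 0.5747, 0.1294], 'contact_force': [0.5577, -0.742, -0.0376], 'grip_width': 0.064, 'grip_force': 0.0, 'joints': [-0.2617, 0.4965, 1.4537, -0.2127, 1.7268, 1.204]}
panel0 c0.90 xy 0.4421 -0.1734 size 107 45 yaw 11.9 px [429.0, 76.0, 87.0, 124.0]
panel0 c0.85 xy 0.4379 -0.0534 size 103 41 yaw 7.4 px [278.0, 65.0, 58.0, 126.0]
row [0.0962, -0.0, 0.1544] [-0.0003, 0.0513, -0.0027] rows>=3.6
[([245.9, 211.5], 0.9), ([336.6, 147.5], 0.16)]
```

View pics/w9.png

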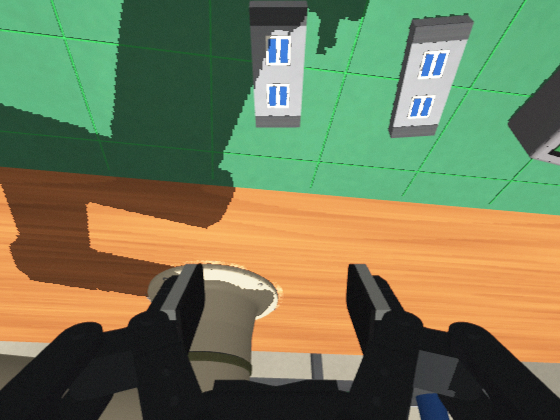

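```bash
python3 -m creep '[[0.022,0,0.035,0,0.03,0],[0.044,0,0.07,0,0.051,0],[0.066,0.001,0.105,0,0.051,0],[0.082,0.001,0.132,0,0.051,0],[0.092,0.001,0.147,0,0.051,0],[0.0962,0.001,0.1544,0,0.051,0],[0.0962,0.001,0.1544,0,0.051,0],[0.0962,0.001,0.1544,0,0.051,0]]' 0.25
python3 -m creep '[[0,0,0,0,0,0],[0,0,0,0,0,0],[0,0,0,0,0,0],[0,0,0,0,0,0],[0,0,0,0,0,0],[0,0,0,0,0,0],[0,0,0,0,0,0],[0,0,0,0,0,0]]' 0.9
python3 -m creep '[[-0.005,0,-0.009,0,0,0],[-0.015,0,-0.026,0,0,0],[-0.03,0,-0.05,0,0,0],[-0.05,0,-0.085,0,0,0],[-0.07,0,-0.12,0,0,0],[-0.085,0,-0.147,0,0,0],[-0.085,0,-0.147,0,0,0],[-0.085,0,-0.147,0,0,0]]' 0.9
python3 - <<'E'
from look import *
o=st(); off=(.0036,0,0)
place(-.042,-.03,.12,off,-30)
E
```

```text
time: 34.9
ee_pos: [0.4347, -0.0536, 0.0082]
tool_rot: [3.14, 0.523, 0.129]
contact_force: [-0.3, 0.1, 1.1]
grip_width: 0.0637
grip_force: 0.0
time: 35.7
ee_pos: [0.4349, -0.0535, 0.0086]
tool_rot: [3.139, 0.522, 0.129]
contact_force: [0.9, 0.7, 7.7]
grip_width: 0.0375
grip_force: 59.2
time: 36.5
ee_pos: [0.4341, -0.0532, 0.1777]
tool_rot: [3.14, 0.523, 0.129]
contact_force: [0.1, -0.4, -1.5]
grip_width: 0.0373
grip_force: 60.1
{'time': 36.5, 'ee_pos': [0.4341, -0.0532, 0.1777], 'tool_rot': [3.1398, 0.5228, 0.1293], 'contact_force': [0.0695, -0.4127, -1.4858], 'grip_width': 0.0373, 'grip_force': 60.0893, 'joints': [-0.2733, 0.4727, 1.5051, -0.1992, 1.6492, 1.2014]}
tcp [ 0.5899 -0.0801  0.1812]
row [0.1292, 0.0469, -0.0784] [0.0016, 1.0453, 0.1101] rows>=7.0
```

```bash
python3 -m creep '[[0.016,0.006,-0.01,0,0.13,0.014],[0.032,0.012,-0.02,0,0.26,0.028],[0.048,0.018,-0.03,0,0.39,0.042],[0.064,0.024,-0.04,0,0.52,0.056],[0.08,0.03,-0.05,0,0.65,0.07],[0.096,0.036,-0.06,0,0.78,0.084],[0.112,0.042,-0.07,0,0.91,0.098],[0.129,0.047,-0.078,0.0016,1.045,0.11]]' 0.9
python3 -m creep '[[0,0,0,0,0,0],[0,0,0,0,0,0],[0,0,0,0,0,0],[0,0,0,0,0,0],[0,0,0,0,0,0],[0,0,0,0,0,0],[0,0,0,0,0,0],[0,0,0,0,0,0]]' 0.9
python3 - <<'E'
from look import *
o=st(); off=(.0036,0,0)
place(-.042,0,.0,off,-30)
c=arm.capture("wrist"); cv2.imwrite("pics/w10.png",c["image"])
E
```

```text
time: 37.3
ee_pos: [0.5899, -0.0807, 0.1798]
tool_rot: [3.142, -0.526, 0.023]
contact_force: [1.3, 0.0, -0.6]
grip_width: 0.0372
grip_force: 60.1
time: 38.1
ee_pos: [0.5897, -0.0802, 0.1803]
tool_rot: [-3.141, -0.522, 0.025]
contact_force: [-0.7, 0.2, -0.3]
grip_width: 0.0369
grip_force: 60.2
{'time': 38.1, 'ee_pos': [0.5897, -0.0802, 0.1803], 'tool_rot': [-3.1413, -0.5218, 0.025], 'contact_force': [-0.7207, 0.2018, -0.2542], 'grip_width': 0.0369, 'grip_force': 60.2116, 'joints': [-0.4288, 0.2833, 1.7764, 0.3756, 0.6393, 0.8643]}
tcp [ 0.6199 -0.0794  0.0612]
row [-0.0331, -0.0001, 0.1183] [-0.0004, 0.0018, 0.0] rows>=2.5
```

View pics/w10.png

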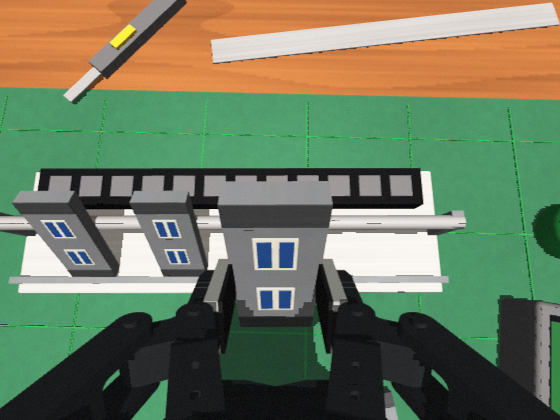

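Both placed panels lean well, at (68,230) and (168,230), and the third is held straight. Lower it.

```bash
python3 -m creep '[[-0.005,0,0.03,0,0,0],[-0.013,0,0.065,0,0,0],[-0.019,0,0.09,0,0,0],[-0.025,0,0.102,0,0,0],[-0.029,0,0.11,0,0,0],[-0.032,0,0.115,0,0,0],[-0.0335,0,0.1185,0,0,0],[-0.034,0,0.1193,0,0,0]]' 0.9
python3 -m creep '[[-0.0003,0,0.0006,0,0,0],[-0.0005,0,0.001,0,0,0],[-0.0005,0,0.001,0,0,0],[-0.0005,0,0.001,0,0,0],[-0.0005,0,0.001,0,0,0],[-0.0005,0,0.001,0,0,0],[-0.0005,0,0.001,0,0,0],[-0.0005,0,0.001,0,0,0]]' 0.9
```

```text
time: 38.95
ee_pos: [0.6198, -0.0796, 0.0601]
tool_rot: [-3.141, -0.522, 0.025]
contact_force: [-0.1, 0.7, -1.0]
grip_width: 0.0369
grip_force: 60.2
time: 39.75
ee_pos: [0.6197, -0.0795, 0.0588]
tool_rot: [-3.141, -0.522, 0.025]
contact_force: [-0.2, -0.0, -0.9]
grip_width: 0.0374
grip_force: 60.2
```

```bash
python3 -m creep '[[-0.0003,0,0.0006,0,0,0],[-0.0007,0,0.0012,0,0,0],[-0.0008,0,0.0015,0,0,0],[-0.0008,0,0.0015,0,0,0],[-0.0008,0,0.0015,0,0,0],[-0.0008,0,0.0015,0,0,0],[-0.0008,0,0.0015,0,0,0],[-0.0008,0,0.0015,0,0,0]]' 0.9
python3 -m creep '[[0,0,0,0,0,0],[0,0,0,0,0,0],[0,0,0,0,0,0],[0,0,-0.003,0,0,0],[0,0,-0.01,0,0,0],[0,0,-0.03,0,0,0],[0,0,-0.06,0,0,0],[0,0,-0.1,0,0,0]]' 0.25
python3 - <<'E'
from look import *
go([.441,-.174,.19],[-np.pi,np.radians(30),.208])
E
```

```text
time: 40.55
ee_pos: [0.6199, -0.0795, 0.0583]
tool_rot: [3.141, -0.523, 0.026]
contact_force: [-10.9, 1.5, 12.9]
grip_width: 0.0371
grip_force: 62.4
time: 41.35
ee_pos: [0.5688, -0.0806, 0.1439]
tool_rot: [-3.14, -0.52, 0.025]
contact_force: [1.0, -0.7, 0.3]
grip_width: 0.0641
grip_force: 0.0
row [-0.09, 0.0902, -0.1047] [-0.0014, -1.0406, -0.1914] rows>=7.1
```

```bash
python3 -m creep '[[0,0,-0.04,0,0,0],[-0.015,0.015,-0.07,0,-0.13,-0.02],[-0.03,0.03,-0.09,0,-0.28,-0.045],[-0.045,0.045,-0.1,0,-0.42,-0.07],[-0.06,0.06,-0.105,0,-0.57,-0.1],[-0.075,0.075,-0.105,0,-0.72,-0.13],[-0.085,0.09,-0.105,0,-0.87,-0.16],[-0.09,0.09,-0.105,0,-1.02,-0.19]]' 0.25
python3 -m creep '[[0,0,0,0,-0.03,0],[0,0,0,0,-0.03,0],[0,0,0,0,-0.03,0],[0,0,0,0,-0.03,0],[0,0,0,0,-0.03,0],[0,0,0,0,-0.03,0],[0,0,0,0,-0.03,0],[0,0,0,0,-0.03,0]]' 0.25
python3 - <<'E'
from look import *
st(); c=arm.capture("wrist"); panels(c); pick(.441,-.174,12,.0078)
E
```

```text
time: 42.15
ee_pos: [0.4413, -0.1757, 0.1906]
tool_rot: [3.137, 0.495, 0.201]
contact_force: [0.4, -0.2, -0.0]
grip_width: 0.0642
grip_force: 0.0
time: 42.95
ee_pos: [0.4418, -0.174, 0.1899]
tool_rot: [3.138, 0.519, 0.203]
contact_force: [0.1, 0.1, 0.2]
grip_width: 0.0643
grip_force: 0.0
{'time': 42.95, 'ee_pos': [0.4418, -0.174, 0.1899], 'tool_rot': [3.1385, 0.5192, 0.2033], 'contact_force': [0.1182, 0.1133, 0.2076], 'grip_width': 0.0643, 'grip_force': 0.0, 'joints': [-0.4556, 0.5072, 1.4147, -0.312, 1.6388, 0.9565]}
panel0 c0.65 xy 0.4415 -0.1754 size 104 40 yaw 12.1 px [276.0, 76.0, 58.0, 127.0]
row [0.087, -0.0006, 0.16] [-0.0, -0.0042, -0.0052] rows>=3.6
```

```bash
python3 -m creep '[[0.02,0,0.036,0,-0.004,-0.005],[0.04,0,0.073,0,-0.004,-0.005],[0.06,0,0.11,0,-0.004,-0.005],[0.074,0,0.137,0,-0.004,-0.005],[0.083,0,0.152,0,-0.004,-0.005],[0.087,0,0.16,0,-0.004,-0.005],[0.087,0,0.16,0,-0.004,-0.005],[0.087,0,0.16,0,-0.004,-0.005]]' 0.25
python3 -m creep '[[0,0,0,0,0,0],[0,0,0,0,0,0],[0,0,0,0,0,0],[0,0,0,0,0,0],[0,0,0,0,0,0],[0,0,0,0,0,0],[0,0,0,0,0,0],[0,0,0,0,0,0]]' 0.9
python3 -m creep '[[-0.005,0,-0.009,0,0,0],[-0.015,0,-0.026,0,0,0],[-0.03,0,-0.05,0,0,0],[-0.05,0,-0.085,0,0,0],[-0.07,0,-0.12,0,0,0],[-0.085,0,-0.147,0,0,0],[-0.085,0,-0.147,0,0,0],[-0.085,0,-0.147,0,0,0]]' 0.9
python3 - <<'E'
from look import *
o=st(); off=(.0036,0,0)
place(-.126,-.03,.12,off,-30)
E
```

```text
time: 43.85
ee_pos: [0.4386, -0.1755, 0.0086]
tool_rot: [3.14, 0.522, 0.209]
contact_force: [0.3, -0.3, 0.8]
grip_width: 0.0639
grip_force: 0.0
time: 44.65
ee_pos: [0.4389, -0.1755, 0.0091]
tool_rot: [3.14, 0.522, 0.208]
contact_force: [1.1, 1.8, 7.2]
grip_width: 0.0371
grip_force: 59.2
time: 45.45
ee_pos: [0.438, -0.1752, 0.1782]
tool_rot: [3.141, 0.522, 0.209]
contact_force: [-0.3, -0.6, -0.0]
grip_width: 0.0371
grip_force: 60.1
{'time': 45.45, 'ee_pos': [0.438, -0.1752, 0.1782], 'tool_rot': [3.1406, 0.5223, 0.2088], 'contact_force': [-0.3328, -0.6315, -0.0385], 'grip_width': 0.0371, 'grip_force': 60.1077, 'joints': [-0.4595, 0.5136, 1.4386, -0.3153, 1.6111, 0.9574]}
tcp [ 0.592  -0.1641  0.1812]
row [0.1311, 0.0211, -0.0789] [0.0007, 1.0427, 0.1929] rows>=7.1
```

```bash
python3 -m creep '[[0.016,0.003,-0.01,0,0.13,0.024],[0.032,0.006,-0.02,0,0.26,0.048],[0.048,0.009,-0.03,0,0.39,0.072],[0.064,0.012,-0.04,0,0.52,0.096],[0.08,0.015,-0.05,0,0.65,0.12],[0.096,0.018,-0.06,0,0.78,0.144],[0.112,0.02,-0.07,0,0.91,0.17],[0.131,0.021,-0.079,0.0007,1.043,0.193]]' 0.9
python3 -m creep '[[0,0,0,0,0,0],[0,0,0,0,0,0],[0,0,0,0,0,0],[0,0,0,0,0,0],[0,0,0,0,0,0],[0,0,0,0,0,0],[0,0,0,0,0,0],[0,0,0,0,0,0]]' 0.9
python3 - <<'E'
from look import *
o=st(); off=(.0036,0,0)
place(-.126,0,.0,off,-30)
c=arm.capture("wrist"); cv2.imwrite("pics/w11.png",c["image"])
E
```

```text
time: 46.25
ee_pos: [0.5921, -0.1643, 0.18]
tool_rot: [-3.141, -0.526, 0.022]
contact_force: [1.0, 0.8, -0.2]
grip_width: 0.0368
grip_force: 60.1
time: 47.05
ee_pos: [0.592, -0.1641, 0.1806]
tool_rot: [-3.141, -0.522, 0.025]
contact_force: [-0.4, -0.1, -0.5]
grip_width: 0.037
grip_force: 60.2
{'time': 47.05, 'ee_pos': [0.592, -0.1641, 0.1806], 'tool_rot': [-3.1411, -0.5225, 0.0247], 'contact_force': [-0.4029, -0.1317, -0.5016], 'grip_width': 0.037, 'grip_force': 60.2421, 'joints': [-0.5834, 0.3318, 1.7079, 0.452, 0.7125, 0.6758]}
tcp [ 0.622  -0.1634  0.0612]
row [-0.0335, 0.0001, 0.1184] [-0.0004, 0.0011, -0.0003] rows>=2.5
```

View pics/w11.png

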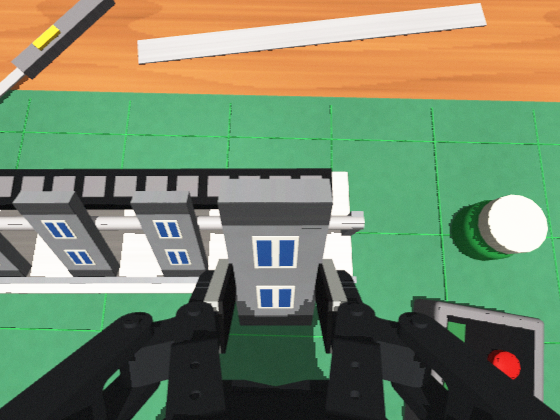

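The three placed panels lean well, the fourth is held straight, and the rail end at (360,220) is clear of the fingers. Lower it.

```bash
python3 -m creep '[[-0.005,0,0.03,0,0,0],[-0.013,0,0.065,0,0,0],[-0.019,0,0.09,0,0,0],[-0.025,0,0.102,0,0,0],[-0.029,0,0.11,0,0,0],[-0.032,0,0.115,0,0,0],[-0.0335,0,0.1185,0,0,0],[-0.034,0,0.1193,0,0,0]]' 0.9
python3 -m creep '[[-0.0003,0,0.0006,0,0,0],[-0.0005,0,0.001,0,0,0],[-0.0008,0,0.0015,0,0,0],[-0.0008,0,0.0015,0,0,0],[-0.0008,0,0.0015,0,0,0],[-0.0008,0,0.0015,0,0,0],[-0.0008,0,0.0015,0,0,0],[-0.0008,0,0.0015,0,0,0]]' 0.9
```

```text
time: 47.9
ee_pos: [0.6222, -0.1634, 0.0607]
tool_rot: [-3.141, -0.523, 0.025]
contact_force: [-0.4, 0.3, -0.8]
grip_width: 0.0373
grip_force: 60.2
time: 48.7
ee_pos: [0.6224, -0.1634, 0.0597]
tool_rot: [3.141, -0.524, 0.025]
contact_force: [-6.8, 0.6, 7.8]
grip_width: 0.0365
grip_force: 61.6
```

```bash
python3 -m creep '[[0,0,0,0,0,0],[0,0,0,0,0,0],[0,0,0,0,0,0],[0,0,-0.003,0,0,0],[0,0,-0.01,0,0,0],[0,0,-0.03,0,0,0],[0,0,-0.06,0,0,0],[0,0,-0.1,0,0,0]]' 0.25
python3 - <<'E'
from look import *
go([.46,-.33,.23],[np.pi,0,-.155])
c=arm.capture("wrist"); cv2.imwrite("pics/w12.png",c["image"]); pts(c,[("panel0_mid",.058)])
c=arm.capture("side"); cv2.imwrite("pics/s12.png",cv2.resize(c["image"][120:340,180:380],None,fx=2.7,fy=2.7))
E
```

```text
time: 49.5
ee_pos: [0.5712, -0.1642, 0.1454]
tool_rot: [-3.14, -0.521, 0.024]
contact_force: [0.0, -0.6, 0.6]
grip_width: 0.064
grip_force: 0.0
row [-0.0578, 0.1629, -0.131] [-0.0483, -0.5193, 0.1757] rows>=4.3
panel0_mid []
```

View pics/s12.png

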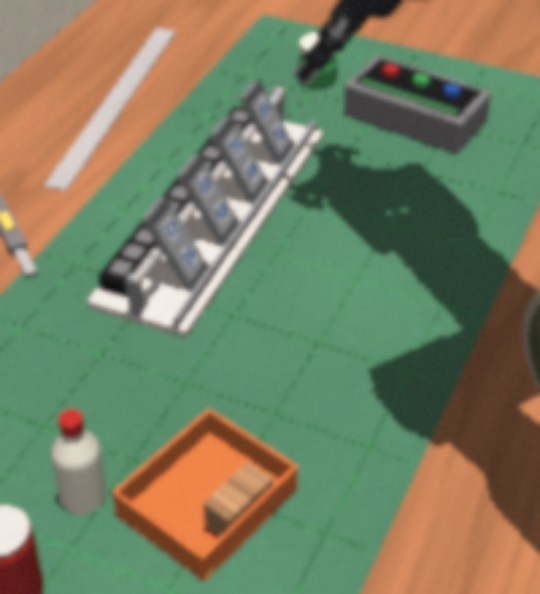

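All four panels lean on the stand. The block has been knocked within the tray (now at crop (238,495)). I'll check its place while going to the console.

```bash
python3 -m creep '[[-0.005,0.01,-0.03,-0.006,-0.06,0.02],[-0.012,0.03,-0.06,-0.012,-0.12,0.04],[-0.02,0.06,-0.09,-0.018,-0.2,0.07],[-0.03,0.09,-0.11,-0.025,-0.28,0.1],[-0.04,0.12,-0.12,-0.035,-0.36,0.13],[-0.05,0.145,-0.13,-0.042,-0.44,0.155],[-0.058,0.163,-0.131,-0.048,-0.519,0.176],[-0.058,0.163,-0.131,-0.048,-0.519,0.176]]' 1
python3 - <<'E'
from look import *
st()
T=np.array([.455,.342])
for n in ("side","scene"):
    c=arm.capture(n)
    for d in arm.place_of(c,"block"):
        p=toz(c,d["xy"],.005)[:2]; print(n,round(d["confidence"],2),p.round(3),"in tray",R.from_euler('z',.26).apply([*(p-T),0])[:2].round(3))
c=arm.capture("wrist"); cv2.imwrite("pics/w13.png",c["image"])
pts(c,[("blue_top",.061),("green_top",.061),("red_top",.061)])
hsv=cv2.cvtColor(c["image"],cv2.COLOR_BGR2HSV)
for n,lo,hi in (("blue",100,130),("green",45,80),("red",0,8)):
    m=cv2.inRange(hsv,(lo,120,60),(hi,255,255)); k,l,s,cc=cv2.connectedComponentsWithStats(m)
    for i in range(1,k):
        if 300<s[i,4]<8000: print(n,s[i].tolist(),cc[i].round(1),toz(c,cc[i],.0605).round(4)[:2])
E
```

```text
time: 50.45
ee_pos: [0.4606, -0.3319, 0.2278]
tool_rot: [-3.141, 0.001, -0.157]
contact_force: [0.7, -0.3, 0.5]
grip_width: 0.0001
grip_force: 0.0
{'time': 50.45, 'ee_pos': [0.4606, -0.3319, 0.2278], 'tool_rot': [-3.1407, 0.0011, -0.1571], 'contact_force': [0.7173, -0.3072, 0.5062], 'grip_width': 0.0001, 'grip_force': 0.0, 'joints': [-0.8308, 0.4108, 1.3689, 0.0, 1.3633, 0.8971]}
side 0.64 [0.417 0.354] in tray [-0.04   0.001]
blue_top [([277.8, 210.7], 0.6, [0.4361, -0.3276])]
green_top [([279.3, 157.3], 0.59, [0.4863, -0.3366])]
red_top [([278.7, 109.0], 0.81, [0.528, -0.3424])]
blue [269, 194, 22, 23, 403] [279.5 204.8] [ 0.4416 -0.3301]
green [261, 0, 46, 14, 422] [283.3   4.8] [ 0.6068 -0.3581]
green [302, 0, 124, 289, 1630] [371.3 159.5] [ 0.4714 -0.4191]
green [319, 133, 19, 47, 376] [326.  152.2] [ 0.4843 -0.3791]
green [268, 147, 24, 24, 424] [279.3 158.2] [ 0.4853 -0.3365]
green [236, 178, 15, 51, 541] [243.1 207.1] [ 0.4446 -0.2954]
red [267, 95, 25, 26, 476] [279.3 107.3] [ 0.5294 -0.3431]
```

View pics/w13.png

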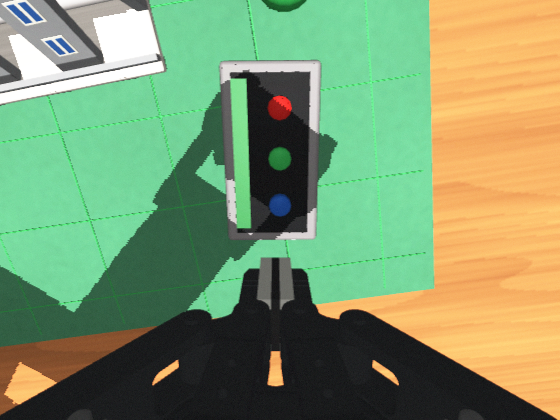

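```bash
python3 -m creep '[[-0.01,0.001,0.03,0,0,0],[-0.02,0.001,0.06,0,0,0],[-0.02,0.001,0.09,0,0,0],[-0.02,0.001,0.115,0,0,0],[-0.02,0.001,0.135,0,0,0],[-0.02,0.001,0.149,0,0,0],[-0.02,0.001,0.156,0,0,0],[-0.02,0.001,0.158,0,0,0]]' 1
python3 -c "
from h import *
st(); go([.441,-.33,.0625],[np.pi,0,-.157])"
```

```text
time: 51.65
ee_pos: [0.441, -0.3281, 0.0713]
tool_rot: [-3.141, -0.002, -0.155]
contact_force: [-0.3, 0.9, 0.8]
grip_width: -0.0001
grip_force: 0.0
{'time': 51.65, 'ee_pos': [0.441, -0.3281, 0.0713], 'tool_rot': [-3.1414, -0.0018, -0.1553], 'contact_force': [-0.3338, 0.8701, 0.7905], 'grip_width': -0.0001, 'grip_force': 0.0, 'joints': [-0.8535, 0.5411, 1.611, 0.0016, 0.9881, 0.8718]}
row [0.0002, 0.0019, 0.0088] [-0.0002, -0.0018, 0.0017] rows>=0.2
```

```bash
python3 -m creep '[[0,0.001,0.002,0,0,0],[0,0.002,0.004,0,0,0],[0,0.002,0.006,0,0,0],[0,0.002,0.007,0,0,0],[0,0.002,0.007,0,0,0],[0,0.002,0.007,0,0,0],[0,0.002,0.007,0,0,0],[0,0.002,0.007,0,0,0]]' 1
```

```text
time: 52.45
ee_pos: [0.4408, -0.3304, 0.0647]
tool_rot: [3.141, -0.002, -0.155]
contact_force: [-0.4, -0.0, -0.5]
grip_width: 0.0003
grip_force: 0.0
```

```bash
python3 -m creep '[[0,0,0.001,0,0,0],[0,0,0.002,0,0,0],[0,0,0.003,0,0,0],[0,0,0.004,0,0,0],[0,0,0.005,0,0,0],[0,0,0.005,0,0,0],[0,0,0.005,0,0,0],[0,0,0.005,0,0,0]]' 1
```

```text
time: 53.25
ee_pos: [0.4408, -0.3304, 0.0597]
tool_rot: [3.141, -0.002, -0.155]
contact_force: [-1.5, 1.0, 3.7]
grip_width: -0.0001
grip_force: 2.0
```

```bash
python3 -m creep '[[0,0,0.0005,0,0,0],[0,0,0.001,0,0,0],[0,0,0.0015,0,0,0],[0,0,0.002,0,0,0],[0,0,0.0025,0,0,0],[0,0,0.0025,0,0,0],[0,0,0.0025,0,0,0],[0,0,0.0025,0,0,0]]' 1
```

```text
time: 54.05
ee_pos: [0.4408, -0.3304, 0.0571]
tool_rot: [3.141, -0.002, -0.155]
contact_force: [-0.3, 2.0, 1.1]
grip_width: -0.0
grip_force: 1.0
```

```bash
python3 -m creep '[[0,0,0.0005,0,0,0],[0,0,0.0005,0,0,0],[0,0,0.0005,0,0,0],[0,0,-0.003,0,0,0],[0,0,-0.01,0,0,0],[0,0,-0.015,0,0,0],[0,0,-0.015,0,0,0],[0,0,-0.015,0,0,0]]' 1
python3 -m creep '[[0.015,0,0,0,0,0],[0.03,0,0,0,0,0],[0.045,-0.001,0,0,0,0],[0.045,-0.001,0,0,0,0],[0.045,-0.001,0.004,0,0,0],[0.045,-0.001,0.007,0,0,0],[0.045,-0.001,0.007,0,0,0],[0.045,-0.001,0.007,0,0,0]]' 1
```

```text
time: 54.85
ee_pos: [0.4408, -0.3303, 0.0722]
tool_rot: [3.141, -0.002, -0.155]
contact_force: [-0.4, 0.1, 0.3]
grip_width: 0.0001
grip_force: 0.0
time: 55.65
ee_pos: [0.485, -0.3364, 0.0652]
tool_rot: [3.142, -0.002, -0.156]
contact_force: [-0.5, -0.5, -0.2]
grip_width: 0.0001
grip_force: 0.0
```

```bash
python3 -m creep '[[0,0,0.001,0,0,0],[0,0,0.002,0,0,0],[0,0,0.003,0,0,0],[0,0,0.004,0,0,0],[0,0,0.0055,0,0,0],[0,0,0.0055,0,0,0],[0,0,0.0055,0,0,0],[0,0,0.0055,0,0,0]]' 1
python3 -m creep '[[0,0,0.0005,0,0,0],[0,0,0.001,0,0,0],[0,0,0.0015,0,0,0],[0,0,0.002,0,0,0],[0,0,0.0025,0,0,0],[0,0,0.0025,0,0,0],[0,0,0.0025,0,0,0],[0,0,0.0025,0,0,0]]' 1
```

```text
time: 56.45
ee_pos: [0.4854, -0.3364, 0.0599]
tool_rot: [3.141, -0.002, -0.155]
contact_force: [-0.7, 0.7, 3.5]
grip_width: 0.0002
grip_force: 1.9
time: 57.25
ee_pos: [0.4854, -0.3364, 0.0571]
tool_rot: [3.141, -0.002, -0.156]
contact_force: [-0.4, 0.1, 1.6]
grip_width: -0.0003
grip_force: 1.0
```

Clicked. A touch more as with blue, then up and away, and a check of block and panels.

```bash
python3 -m creep '[[0,0,0.0005,0,0,0],[0,0,0.0005,0,0,0],[0,0,0.0005,0,0,0],[0,0,-0.003,0,0,0],[0,0,-0.01,0,0,0],[0,0,-0.04,0,0,0],[0,0,-0.09,0,0,0],[0,0,-0.13,0,0,0]]' 1
python3 -m creep '[[0,0,-0.02,0,0,0],[0,0,-0.04,0,0,0],[0,0,-0.04,0,0,0],[0,0,-0.04,0,0,0],[0,0,-0.04,0,0,0],[0,0,-0.04,0,0,0],[0,0,-0.04,0,0,0],[0,0,-0.04,0,0,0]]' 1
python3 - <<'E'
from look import *
st(); T=np.array([.455,.342])
for n in ("side","scene"):
    c=arm.capture(n)
    for d in arm.place_of(c,"block"):
        p=toz(c,d["xy"],.005)[:2]; print(n,round(d["confidence"],2),p.round(3),"in tray",R.from_euler('z',.26).apply([*(p-T),0])[:2].round(3))
    for d in arm.silhouettes(c,"block")[:1]:
        e=d["extent"]; print("ext",np.round(e,1),"centre@.024 in tray",R.from_euler('z',.26).apply([*(toz(c,e[:2],.024)[:2]-T),0])[:2].round(3))
        pm=np.array([[*T,0]]); 
    # predicted block outline if flat at the robot-side of the tray
    for x in (-.02,-.036):
        V=np.array([proj(c,R.from_euler('z',-.26).apply([x+a,b,.004+h])+[*T,0]) for a in (-.015,.015) for b in (-.03,.03) for h in (0,.04)])
        print("flat",x,np.r_[(V.min(0)+V.max(0))/2,V.max(0)-V.min(0)].round(1))
    print("panels",[(np.round(d["extent"][:2]).tolist(),round(d["confidence"],2)) for d in arm.silhouettes(c,"panel0")],"expect",[proj(c,R.from_euler('z',SY).apply([-.015,y,.058])+[*S,0]).round().tolist() for y in (.126,.042,-.042,-.126)])
E
```

```text
time: 58.05
ee_pos: [0.4852, -0.3363, 0.19]
tool_rot: [3.141, -0.003, -0.155]
contact_force: [0.8, -1.0, 0.8]
grip_width: 0.0003
grip_force: 0.0
time: 58.85
ee_pos: [0.485, -0.3362, 0.2268]
tool_rot: [-3.141, -0.002, -0.155]
contact_force: [0.5, 0.3, 1.0]
grip_width: 0.0001
grip_force: 0.0
{'time': 58.85, 'ee_pos': [0.485, -0.3362, 0.2268], 'tool_rot': [-3.1414, -0.0016, -0.1555], 'contact_force': [0.5135, 0.2541, 0.956], 'grip_width': 0.0001, 'grip_force': 0.0, 'joints': [-0.805, 0.4602, 1.2982, 0.0011, 1.382, 0.9211]}
side 0.83 [0.418 0.342] in tray [-0.035 -0.01 ]
ext [269.4 304.4  27.6  27.5] centre@.024 in tray [-0.036 -0.01 ]
flat -0.02 [261.4 303.8  26.   32.1]
flat -0.036 [266.3 307.2  26.   32.4]
panels [([259.0, 195.0], 0.91), ([245.0, 208.0], 0.89), ([270.0, 178.0], 0.83), ([278.0, 166.0], 0.52)] expect [[246.0, 210.0], [258.0, 194.0], [269.0, 179.0], [280.0, 166.0]]
scene 0.84 [0.421 0.353] in tray [-0.035  0.002]
ext [370.6 261.6  20.2  20.4] centre@.024 in tray [-0.046  0.001]
flat -0.02 [362.9 263.6  19.6  25.7]
flat -0.036 [367.8 262.3  19.8  25.6]
panels [([231.0, 198.0], 0.66), ([220.0, 186.0], 0.44), ([247.0, 211.0], 0.42)] expect [[264.0, 229.0], [249.0, 214.0], [235.0, 200.0], [222.0, 187.0]]
```

Block seems against the tray's near wall; its apparent height is a bit low, so I check from close whether it tipped.

```bash
python3 -m creep '[[0,-0.03,-0.03,0,0,0],[0.005,-0.075,-0.05,0,0,0],[0.01,-0.12,-0.05,0,0,0],[0.015,-0.165,-0.05,0,0,0],[0.02,-0.21,-0.05,0,0,0],[0.025,-0.255,-0.05,0,0,0],[0.03,-0.3,-0.05,0,0,0],[0.035,-0.33,-0.05,0,0,0]]' 1
python3 -m creep '[[0.005,-0.03,0,0,0,0],[0.01,-0.075,0,0,0,0],[0.015,-0.12,0,0,0,0],[0.02,-0.165,0.01,0,0,0],[0.025,-0.21,0.02,0,0,0],[0.03,-0.25,0.03,0,0,0],[0.035,-0.285,0.04,0,0,0.1],[0.035,-0.3,0.04,0,0,0.1]]' 1
python3 - <<'E'
from look import *
st(); T=np.array([.455,.342])
c=arm.capture("wrist"); cv2.imwrite("pics/w14.png",c["image"])
pts(c,[("tray",0),("block",.004)])
panels(c,.035,"tray")
for d in arm.silhouettes(c,"block")[:1]:
    m=d["pixels"]; print(d["confidence"],np.round(d["extent"],1),m.sum())
    k=max(cv2.findContours(m.astype(np.uint8),0,1)[0],key=cv2.contourArea)
    q=cv2.approxPolyDP(k,3,True)[:,0]; print(q.tolist())
    hsv=cv2.cvtColor(c["image"],cv2.COLOR_BGR2HSV); px=hsv[m]; print("red px",((px[:,0]<6)|(px[:,0]>172)).sum(),np.percentile(px,[10,50,90],axis=0).tolist())
    for nm,(a0,b0,h0) in (("standing",(.015,.03,.04)),("tipped",(.02,.03,.03))):
        for yy in (0,-.01):
          V=np.array([proj(c,R.from_euler('z',-.26).apply([-.051+a0+a,yy+b,.004+h])+[*T,0]) for a in (-a0,a0) for b in (-b0,b0) for h in (0,h0)],np.float32)
          hl=cv2.convexHull(V)[:,0]; print(nm,yy,hl.round().tolist(),"area",round(cv2.contourArea(hl)))
E
```

```text
time: 60.05
ee_pos: [0.5709, -0.0128, 0.2774]
tool_rot: [-3.141, -0.003, -0.154]
contact_force: [-0.1, -0.1, -0.8]
grip_width: -0.0002
grip_force: 0.0
time: 60.85
ee_pos: [0.6513, 0.2783, 0.2346]
tool_rot: [3.14, 0.001, -0.256]
contact_force: [-0.0, -0.9, -0.6]
grip_width: 0.0002
grip_force: 0.0
{'time': 60.85, 'ee_pos': [0.6513, 0.2783, 0.2346], 'tool_rot': [3.1405, 0.0009, -0.2556], 'contact_force': [-0.0046, -0.8574, -0.6485], 'grip_width': 0.0002, 'grip_force': 0.0, 'joints': [0.239, 0.7551, 0.7956, -0.0006, 1.5922, 2.0654]}
tray []
block [([264.6, 351.8], 0.58, [0.421, 0.3529])]
tray c0.67 xy 0.5208 0.3729 size 44 23 yaw -44.1 px [266.0, 306.0, 107.0, 30.0]
tray c0.36 xy 0.6122 0.0718 size 95 31 yaw -69.0 px [485.0, 166.0, 92.0, 57.0]
0.68 [274.6 367.2  18.6  34.2] 456
[[272, 351], [268, 384], [281, 385], [280, 351]]
red px 1 [[13.0, 109.0, 73.0], [15.0, 130.0, 187.5], [20.0, 140.0, 249.0]]
standing 0 [[290.0, 365.0], [290.0, 385.0], [241.0, 385.0], [240.0, 365.0], [243.0, 342.0], [289.0, 343.0]] area 2081
standing -0.01 [[299.0, 365.0], [298.0, 385.0], [249.0, 385.0], [248.0, 365.0], [251.0, 342.0], [297.0, 343.0]] area 2081
tipped 0 [[290.0, 353.0], [289.0, 379.0], [241.0, 379.0], [241.0, 352.0], [243.0, 336.0], [289.0, 336.0]] area 2065
tipped -0.01 [[298.0, 353.0], [297.0, 379.0], [249.0, 379.0], [249.0, 352.0], [250.0, 336.0], [297.0, 336.0]] area 2065
```

```bash
python3 -m creep '[[-0.03,0,0,0,0,0],[-0.07,0,0,0,0,0],[-0.115,0,0,0,0,0],[-0.16,0,0,0,0,0],[-0.2,0,0,0,0,0],[-0.21,0,0,0,0,0],[-0.21,0,0,0,0,0],[-0.21,0,0,0,0,0]]' 0
python3 - <<'E'
from look import *
st()
c=arm.capture("wrist"); cv2.imwrite("pics/w15.png",c["image"])
pts(c,[("tray",0),("block",.004)])
panels(c,.035,"tray"); T=np.array([.455,.342])
for d in arm.silhouettes(c,"block")[:1]:
    m=d["pixels"]; print(d["confidence"],np.round(d["extent"],1),m.sum())
    k=max(cv2.findContours(m.astype(np.uint8),0,1)[0],key=cv2.contourArea)
    print(cv2.approxPolyDP(k,3,True)[:,0].tolist())
    for nm,(a0,b0,h0) in (("standing",(.015,.03,.04)),("tipped",(.02,.03,.03))):
          V=np.array([proj(c,R.from_euler('z',-.26).apply([-.051+a0+a,b,.004+h])+[*T,0]) for a in (-a0,a0) for b in (-b0,b0) for h in (0,h0)],np.float32)
          hl=cv2.convexHull(V)[:,0]; print(nm,hl.round().tolist(),"area",round(cv2.contourArea(hl)))
E
```

```text
time: 61.9
ee_pos: [0.4497, 0.3276, 0.2371]
tool_rot: [-3.141, -0.003, -0.257]
contact_force: [0.9, -0.2, 0.7]
grip_width: 0.0851
grip_force: 0.0
{'time': 61.9, 'ee_pos': [0.4497, 0.3276, 0.2371], 'tool_rot': [-3.1411, -0.0032, -0.2566], 'contact_force': [0.9319, -0.1895, 0.7419], 'grip_width': 0.0851, 'grip_force': 0.0, 'joints': [0.4198, 0.377, 1.3932, -0.0017, 1.3686, 2.2476]}
tray [([263.0, 166.5], 0.8, [0.4581, 0.34])]
block [([261.6, 200.9], 0.86, [0.421, 0.3517])]
tray c0.86 xy 0.4532 0.3433 size 131 113 yaw 76.0 px [261.0, 177.0, 125.0, 110.0]
0.88 [263.7 210.6  60.   41.2] 2173
[[238, 193], [238, 229], [292, 229], [291, 193]]
standing [[290.0, 198.0], [290.0, 226.0], [232.0, 226.0], [231.0, 198.0], [235.0, 189.0], [289.0, 189.0]] area 2154
tipped [[290.0, 187.0], [289.0, 223.0], [233.0, 223.0], [232.0, 186.0], [235.0, 180.0], [289.0, 180.0]] area 2426
```

Run:
```python
import cv2,numpy as np
im=cv2.imread("pics/w15.png")
for r in range(184,238,2): print(r,im[r,244:288].mean(0).round().tolist(),im[r,244:288].std(0).round().tolist())
```

```text
184 [37.0, 108.0, 189.0] [19.0, 52.0, 49.0]
186 [40.0, 115.0, 196.0] [20.0, 53.0, 50.0]
188 [41.0, 118.0, 199.0] [20.0, 54.0, 51.0]
190 [30.0, 89.0, 180.0] [12.0, 32.0, 36.0]
192 [19.0, 44.0, 122.0] [3.0, 4.0, 5.0]
194 [36.0, 56.0, 84.0] [3.0, 4.0, 5.0]
196 [40.0, 62.0, 88.0] [3.0, 4.0, 6.0]
198 [39.0, 61.0, 86.0] [3.0, 5.0, 6.0]
200 [40.0, 61.0, 86.0] [2.0, 3.0, 4.0]
202 [60.0, 95.0, 134.0] [15.0, 25.0, 34.0]
204 [90.0, 141.0, 187.0] [31.0, 48.0, 54.0]
206 [92.0, 146.0, 192.0] [30.0, 47.0, 53.0]
208 [95.0, 149.0, 196.0] [31.0, 48.0, 53.0]
210 [92.0, 146.0, 193.0] [30.0, 47.0, 53.0]
212 [90.0, 142.0, 188.0] [30.0, 47.0, 53.0]
214 [88.0, 139.0, 184.0] [32.0, 49.0, 55.0]
216 [84.0, 133.0, 176.0] [34.0, 52.0, 59.0]
218 [86.0, 136.0, 179.0] [35.0, 54.0, 61.0]
220 [85.0, 134.0, 176.0] [35.0, 55.0, 62.0]
222 [87.0, 138.0, 178.0] [38.0, 59.0, 65.0]
224 [85.0, 133.0, 173.0] [39.0, 59.0, 64.0]
226 [85.0, 133.0, 172.0] [39.0, 60.0, 64.0]
228 [81.0, 127.0, 166.0] [39.0, 59.0, 64.0]
230 [103.0, 148.0, 96.0] [36.0, 51.0, 33.0]
232 [109.0, 153.0, 80.0] [38.0, 53.0, 28.0]
234 [112.0, 158.0, 83.0] [36.0, 51.0, 27.0]
236 [116.0, 163.0, 86.0] [35.0, 48.0, 26.0]
```

The block stands flat in the tray: its top face spans rows 202–229 and the red foot shows at row 192, about 35 mm from the tray's centre and within limits. Handing in.

```bash
python3 -c "
from plant import arm
print(arm.job_done())"
```

```text
the job is handed in; nothing more can be done
None
```

The job is handed in, but no verdict came back. The block stands in the tray, all four panels lean on the stand, and blue then green were each pressed to the click (about 4.4 mm) and let go; I viewed 15 pictures, one over the limit of 14.

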